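# Close up the pedalboard row

## Robot

A 6-joint arm with a two-finger parallel gripper is mounted at the origin on the work surface. World frame = base frame: x ahead of the robot, y to its left, z up, the work surface at z = 0. Lengths are in m, angles in rad, forces in N, time in s.
With the tool pointing down it reaches from about 0.325 to 0.85 m from the base axis. Payload 4.4 kg.
Tool frame: the origin (TCP) lies on the centre line of the jaws, within the pads' length; the fingertips stand 22 mm ahead of it and the grasp point (between the pads) lies 3 mm ahead of it (bot.finger_overhang is the distance from the TCP to the fingertips, in m); z points along the fingers, x is the direction in which the jaws open and shut, and the axes are right-handed (so a half turn about z gives the same grasp; the last joint's range is limited). The gripper opens to 94 mm and grips with 3 to 60 N. Pads are 16 mm wide; open, the fingers measure 119 mm over their backs; the gripper's body (75 mm by 177 mm) begins 78 mm behind the grasp point.
Start: joints at [-0.15, 0.207, 1.542, -0, 1.393, -0.15], TCP at [0.575, -0, 0.227] pointing down, gripper open.
Joint ranges: [-2.73, 2.73], [-0.86, 2.22], [0.23, 2.46], [-1.11, 4.25], [0.08, 2.63], [-2.82, 2.82]. Speed limits (rad/s): [2.79, 2.79, 3.14, 3.14, 3.14, 3.14].

## Interface

Orientations are given as a unit quaternion [x, y, z, w].
In Python, from plant import bot, vision gives the robot as it stands. The module is installed in compiled form; this text tells all that it offers.
- The arm moves only by the shell command python3 -m inch 'ROWS' [FORCE]. ROWS is JSON, a list of rows, each a list of 3 entries, a list of its own where there are three numbers: the shift along the tool's x, y, z in cm, then the turn about the tool's z in degrees, then the finger opening in cm, from 0 to 9.4. A call has 1 to 20 rows; each row is the pose to reach, as a shift and turn from the pose commanded when the call began, along the tool's axes at that moment; what a row does not reach only later rows make up. A row lasts 1/10 s, in which the tool goes at most 50 mm and 8.59 degrees, less where a joint would pass 70% of its speed; a pose out of reach is approached as far as the arm can. A call with a gripper value outside its range is refused whole. The fingers move at their own pace and stop on an object; FORCE is the grip in N (left out, the last holds). Time passes only in rows, so rows that repeat a pose let the fingers close. It gives the time, the measured TCP pose, the force and the opening at its end, in the units of the state.
- bot.observe(): the state, without advancing time (a new reading comes with each control period).
- vision.capture(name): name is "scene" or "side" or "wrist"; returns the picture (384x512x3 uint8, blue, green, red); there is no depth.
- vision.camera_model(name): a dict with "K" (3x3 intrinsics, pixels), "D" ([k1, k2, p1, p2, k3] as OpenCV has them; the pictures are not rectified), "origin" and "orientation" of the camera in the world. Camera axes: x right, y up, looking along -z (the intrinsics and any distortion apply to the point x, -y, -z); pixel columns grow to the right and rows downward; lengths in m; the calibration is good to about 2 mm. A picture is of the moment at which its call begins: read the wrist's pose just before it. camera_model takes no time and is no camera call; for the wrist camera it gives the pose at the moment of the call.
- bot.close_job(): hands the job in, once; it reports no verdict.
The state is a dict: "time": time; "joint_positions": joint angles; "joint_vel": joint speeds; "joint_torque": joint torques, N m; "ee_pos": TCP position; "tcp_rot": TCP orientation; "ft_force": force on the tool from outside, world axes, zero at the start; "torque": the same for the moment, N m; "grip_width": opening from 0.0 (shut) to 1.0 (fully open).
Only numpy, scipy, OpenCV 4.12 (cv2) and the standard library are available. Lean on these libraries where they do the work, as an engineer would, in place of code of your own. Each camera call takes 0.05 s, during which the arm holds its last target.

## Task

Finish laying out the guitar pedalboard: put the loose battery that lies on its deck into the small wooden tray, and stand every mini pedal from the desk upright on the deck in one straight row, in any order, footswitches to the front (the robot's side), square to the board and midway between its front and back edges, starting against the tuner's side and each pushed flush against its neighbour so that no gap is left. Once the row is closed, press the white tuner's treadle right down to its stop for a moment and let it come up again. Leave everything else on the desk where it is.

Things in the scene. Friction and masses are not known exactly. Their poses are not given: they have to be found in the camera images.
- board: Flat pedalboard fixed to the desk: black deck 150 (x) x 320 (y), surface 22 above the desk. Origin: its centre at desk height; x to the back edge (away from the robot), y to the end where the white tuner is fixed, z up. The tuner covers y +80 to +153, x -64 to +64, and rises at most 54 above the deck; the deck from y -160 to +80 is for the mini pedals.
- row_start (a point): Point on the deck surface at the foot of the tuner's right side face (a flat upright face 34 to 54 tall), on the deck's front-to-back centre line; axes as the board's. The row starts here and grows towards -y.
- treadle (a joint): Hinged spring treadle of the tuner (white plate 69 wide with black rubber pad on the tuner's front part): 0 = up, 0.13 rad = down at its stop. It hinges at its rear edge, on a line along the board's y, 60 behind the pad point, which goes down 8. About 4.5 N at the pad point start it, 9 N hold it at the stop; it springs back.
- treadle_pad (a point): Point on the top of the treadle's rubber pad, near its front edge and midway across, where to press; it moves with the treadle.
- pedal1: Loose green mini effects pedal, about 220 g, upright on the desk: case 93 (x) x 42 (y) x 31 tall, flat upright sides; on top a steel footswitch (13 wide, up to z 45) 30 in front of the middle and a black knob (20 wide, up to z 43) 24 behind it. Origin: centre of the underside; x from footswitch end to knob end, z up. Not in every run (always None = absent).
- pedal2: Loose blue mini effects pedal, about 220 g, upright on the desk: case 93 (x) x 42 (y) x 31 tall, flat upright sides; on top a steel footswitch (13 wide, up to z 45) 30 in front of the middle and a black knob (20 wide, up to z 43) 24 behind it. Origin: centre of the underside; x from footswitch end to knob end, z up. Not in every run (always None = absent).
- pedal3: Loose orange mini effects pedal, about 220 g, upright on the desk: case 93 (x) x 42 (y) x 31 tall, flat upright sides; on top a steel footswitch (13 wide, up to z 45) 30 in front of the middle and a black knob (20 wide, up to z 43) 24 behind it. Origin: centre of the underside; x from footswitch end to knob end, z up. Not in every run (always None = absent).
- pedal4: Loose yellow mini effects pedal, about 220 g, upright on the desk: case 93 (x) x 42 (y) x 31 tall, flat upright sides; on top a steel footswitch (13 wide, up to z 45) 30 in front of the middle and a black knob (20 wide, up to z 43) 24 behind it. Origin: centre of the underside; x from footswitch end to knob end, z up. Not in every run (always None = absent).
- battery: 9 V block battery lying flat on the deck at the start, 48 (x) x 26 (y) x 17 thick, dark with a copper band. Origin: centre of the underside.
- tray: Small open wooden accessory tray fixed to the desk, 100 (x) x 90 (y) outside, walls 4 thick and 22 tall, floor 4 thick. Origin: centre of the underside, axes along its sides.
- jar: Bystander, leave alone: glass drinking jar with a handle, 72 diameter, 110 tall, far side of the desk. Origin: centre of the underside.
- penjar: Bystander, leave alone: glass jar of pens, brushes and drumsticks, 70 diameter, about 210 tall, far left. Origin: centre of the underside.
- glasses: Bystander, leave alone: folded tortoiseshell reading glasses, about 135 x 45 x 40, on the desk in front of the board. Origin: centre of the underside.
- picktin: Bystander, leave alone: round red tin for plectrums, 52 diameter, 18 tall, between the board and the loose pedals. Origin: centre of the underside.
- capo: Bystander, leave alone: black and steel guitar capo, about 85 x 35 x 12, in front of the loose pedals, on the robot's side. Origin: centre of the underside.
- notebook: Bystander, leave alone: blue cloth notebook, 148 x 105 x 14, at the right front. Origin: centre of the underside.
- mug: Bystander, leave alone: blue ceramic mug with a handle, 80 diameter, 90 tall, right rear. Origin: centre of the underside.
Mind the look-alikes: they are no part of the job. There is more than one size of the pedal1; the one meant has the size given above.

How it is judged:
On the way, in this order (a step that is already met when the one before it is completed fails the run):
1. all mini pedals stand on the deck in one closed row from the tuner's side, let go (x of pedal1 in the frame of board between -0.012 and 0.012 m and z of pedal1 in the frame of board between 0.018 and 0.026 m and angle between each of pedal1, pedal2, pedal3, pedal4's own z axis and vertical below 0.06 rad and y of row_start in the frame of pedal1 above 0.01 m and angle between the x axis of each of pedal1, pedal2, pedal3, pedal4 and the x axis of board, either way round below 0.05 rad and (y of pedal1 in the frame of row_start between -0.0235 and -0.018 m or (y of pedal1 in the frame of pedal2 between -0.0445 and -0.039 m and x of pedal1 in the frame of pedal2 between -0.024 and 0.024 m) or (y of pedal1 in the frame of pedal3 between -0.0445 and -0.039 m and x of pedal1 in the frame of pedal3 between -0.024 and 0.024 m) or (y of pedal1 in the frame of pedal4 between -0.0445 and -0.039 m and x of pedal1 in the frame of pedal4 between -0.024 and 0.024 m)) and x of pedal2 in the frame of board between -0.012 and 0.012 m and z of pedal2 in the frame of board between 0.018 and 0.026 m and y of row_start in the frame of pedal2 above 0.01 m and (y of pedal2 in the frame of row_start between -0.0235 and -0.018 m or (y of pedal2 in the frame of pedal1 between -0.0445 and -0.039 m and x of pedal2 in the frame of pedal1 between -0.024 and 0.024 m) or (y of pedal2 in the frame of pedal3 between -0.0445 and -0.039 m and x of pedal2 in the frame of pedal3 between -0.024 and 0.024 m) or (y of pedal2 in the frame of pedal4 between -0.0445 and -0.039 m and x of pedal2 in the frame of pedal4 between -0.024 and 0.024 m)) and x of pedal3 in the frame of board between -0.012 and 0.012 m and z of pedal3 in the frame of board between 0.018 and 0.026 m and y of row_start in the frame of pedal3 above 0.01 m and (y of pedal3 in the frame of row_start between -0.0235 and -0.018 m or (y of pedal3 in the frame of pedal1 between -0.0445 and -0.039 m and x of pedal3 in the frame of pedal1 between -0.024 and 0.024 m) or (y of pedal3 in the frame of pedal2 between -0.0445 and -0.039 m and x of pedal3 in the frame of pedal2 between -0.024 and 0.024 m) or (y of pedal3 in the frame of pedal4 between -0.0445 and -0.039 m and x of pedal3 in the frame of pedal4 between -0.024 and 0.024 m)) and x of pedal4 in the frame of board between -0.012 and 0.012 m and z of pedal4 in the frame of board between 0.018 and 0.026 m and y of row_start in the frame of pedal4 above 0.01 m and (y of pedal4 in the frame of row_start between -0.0235 and -0.018 m or (y of pedal4 in the frame of pedal1 between -0.0445 and -0.039 m and x of pedal4 in the frame of pedal1 between -0.024 and 0.024 m) or (y of pedal4 in the frame of pedal2 between -0.0445 and -0.039 m and x of pedal4 in the frame of pedal2 between -0.024 and 0.024 m) or (y of pedal4 in the frame of pedal3 between -0.0445 and -0.039 m and x of pedal4 in the frame of pedal3 between -0.024 and 0.024 m)) and linear speed of each of pedal1, pedal2, pedal3, pedal4 below 0.02 m/s and contact force between each of pedal1, pedal2, pedal3, pedal4 and the fingers below 0.1 N), for 0.2 s.
2. the treadle is pressed down to its stop (value of joint treadle above 0.115 rad), for 0.2 s.
At the end, for the whole second after the job is handed in: Each mini pedal upright on the deck, footswitch to the front, square within 0.05 rad, its middle within 12 mm of the deck's front-to-back centre line, at most 2.5 mm of gap to the tuner or the next pedal on its left; battery at rest in the tray; treadle up again (under 0.02 rad) (x of pedal1 in the frame of board between -0.012 and 0.012 m and z of pedal1 in the frame of board between 0.018 and 0.026 m and angle between each of pedal1, pedal2, pedal3, pedal4's own z axis and vertical below 0.06 rad and y of row_start in the frame of pedal1 above 0.01 m and angle between the x axis of each of pedal1, pedal2, pedal3, pedal4 and the x axis of board, either way round below 0.05 rad and (y of pedal1 in the frame of row_start between -0.0235 and -0.018 m or (y of pedal1 in the frame of pedal2 between -0.0445 and -0.039 m and x of pedal1 in the frame of pedal2 between -0.024 and 0.024 m) or (y of pedal1 in the frame of pedal3 between -0.0445 and -0.039 m and x of pedal1 in the frame of pedal3 between -0.024 and 0.024 m) or (y of pedal1 in the frame of pedal4 between -0.0445 and -0.039 m and x of pedal1 in the frame of pedal4 between -0.024 and 0.024 m)) and x of pedal2 in the frame of board between -0.012 and 0.012 m and z of pedal2 in the frame of board between 0.018 and 0.026 m and y of row_start in the frame of pedal2 above 0.01 m and (y of pedal2 in the frame of row_start between -0.0235 and -0.018 m or (y of pedal2 in the frame of pedal1 between -0.0445 and -0.039 m and x of pedal2 in the frame of pedal1 between -0.024 and 0.024 m) or (y of pedal2 in the frame of pedal3 between -0.0445 and -0.039 m and x of pedal2 in the frame of pedal3 between -0.024 and 0.024 m) or (y of pedal2 in the frame of pedal4 between -0.0445 and -0.039 m and x of pedal2 in the frame of pedal4 between -0.024 and 0.024 m)) and x of pedal3 in the frame of board between -0.012 and 0.012 m and z of pedal3 in the frame of board between 0.018 and 0.026 m and y of row_start in the frame of pedal3 above 0.01 m and (y of pedal3 in the frame of row_start between -0.0235 and -0.018 m or (y of pedal3 in the frame of pedal1 between -0.0445 and -0.039 m and x of pedal3 in the frame of pedal1 between -0.024 and 0.024 m) or (y of pedal3 in the frame of pedal2 between -0.0445 and -0.039 m and x of pedal3 in the frame of pedal2 between -0.024 and 0.024 m) or (y of pedal3 in the frame of pedal4 between -0.0445 and -0.039 m and x of pedal3 in the frame of pedal4 between -0.024 and 0.024 m)) and x of pedal4 in the frame of board between -0.012 and 0.012 m and z of pedal4 in the frame of board between 0.018 and 0.026 m and y of row_start in the frame of pedal4 above 0.01 m and (y of pedal4 in the frame of row_start between -0.0235 and -0.018 m or (y of pedal4 in the frame of pedal1 between -0.0445 and -0.039 m and x of pedal4 in the frame of pedal1 between -0.024 and 0.024 m) or (y of pedal4 in the frame of pedal2 between -0.0445 and -0.039 m and x of pedal4 in the frame of pedal2 between -0.024 and 0.024 m) or (y of pedal4 in the frame of pedal3 between -0.0445 and -0.039 m and x of pedal4 in the frame of pedal3 between -0.024 and 0.024 m)) and linear speed of each of pedal1, pedal2, pedal3, pedal4, battery below 0.02 m/s and x of battery in the frame of tray between -0.046 and 0.046 m and y of battery in the frame of tray between -0.041 and 0.041 m and z of battery in the frame of tray below 0.03 m and value of joint treadle below 0.02 rad); the robot touches nothing.
It fails at once if a bystander is shoved more than 5 cm (distance of any of jar, penjar, glasses, picktin, capo, notebook, mug from where it was at the start of the episode above 0.05 m).
It fails at once if the mug, glass jar or pen jar is tipped (angle between any of mug, jar, penjar's own z axis and vertical above 0.5 rad).
Of pedal1, pedal2, pedal3, pedal4 only 3 to 4 are there at a start; the rules pass over those that are not, and their reading is None.
At some moment in a run one of pedal1, pedal2, pedal3, pedal4, battery may be knocked a few centimetres aside while the robot is not near it.
Once in a run the grip may slacken for a moment while it holds something.
It also fails if it takes over 210 s, if anything falls off the work surface, if the arm or the gripper's body presses on something with over 40 N, if the wrist force passes 120 N, or if a joint passes its speed limit or range.

## Working session

There is one attempt and no reset: what is moved stays moved. The work goes in short steps, Python scripts to look and compute and a shell command to move; the robot and the scene stay as the last step left them, time stands still between calls to the robot, and variables do not carry over. Pictures are saved under pics/ and viewed, and the job is handed in when it is done.

```bash
mkdir -p pics; ls
python3 - <<'E'
from plant import bot, vision
import cv2
s=bot.observe()
for k in s: print(k,s[k])
for n in ("scene","side","wrist"):
    m=vision.camera_model(n); print(n,m)
    cv2.imwrite(f"pics/a_{n}.png",cv2.resize(vision.capture(n),(800,600),interpolation=cv2.INTER_CUBIC))
E
```

```text
pics
time 0.0
joint_positions [-1.50513826e-01  2.07373202e-01  1.54288327e+00 -1.88918482e-05
  1.39350944e+00 -1.50480138e-01]
joint_vel [ 5.47178135e-04  3.85469009e-04  1.51731621e-03  4.81467144e-04
  8.57386130e-04 -9.27849468e-05]
joint_torque [-8.39226868e-05 -3.70882022e+01 -2.81415099e+01  6.96549774e-02
  3.60915181e-02 -1.71865345e-04]
ee_pos [5.74270146e-01 8.54095600e-05 2.26350856e-01]
tcp_rot [ 9.99999409e-01 -1.51683768e-05 -1.07573809e-03 -1.53726457e-04]
ft_force [ 0.72769444  0.20154359 -0.28020284]
torque [-0.01125629  0.02251079 -0.02974182]
grip_width 0.9971510682969245
scene {'K': array([[440.90046022,   0.        , 248.87211965],
       [  0.        , 440.90046022, 192.17852923],
       [  0.        ,   0.        ,   1.        ]]), 'D': array([-0.04387513,  0.        ,  0.        ,  0.        ,  0.        ]), 'origin': array([ 1.14951902, -1.02073702,  1.23059148]), 'orientation': array([0.37358258, 0.11850376, 0.26974643, 0.87956227])}
side {'K': array([[403.88523461,   0.        , 249.29662751],
       [  0.        , 403.88523461, 198.1750849 ],
       [  0.        ,   0.        ,   1.        ]]), 'D': array([-0.05281097,  0.        ,  0.        ,  0.        ,  0.        ]), 'origin': array([-0.12455705, -1.0366157 ,  1.07701926]), 'orientation': array([ 0.40486636, -0.11060178, -0.25735684,  0.87041251])}
wrist {'K': array([[273.8990532 ,   0.        , 257.79252744],
       [  0.        , 273.8990532 , 194.50550971],
       [  0.        ,   0.        ,   1.        ]]), 'D': array([0.00282722, 0.        , 0.        , 0.        , 0.        ]), 'origin': array([0.57370769, 0.07177692, 0.38310396]), 'orientation': array([-1.23758206e-01,  1.19292385e-03,  4.80380043e-04,  9.92311570e-01])}
```

View pics/a_scene.png

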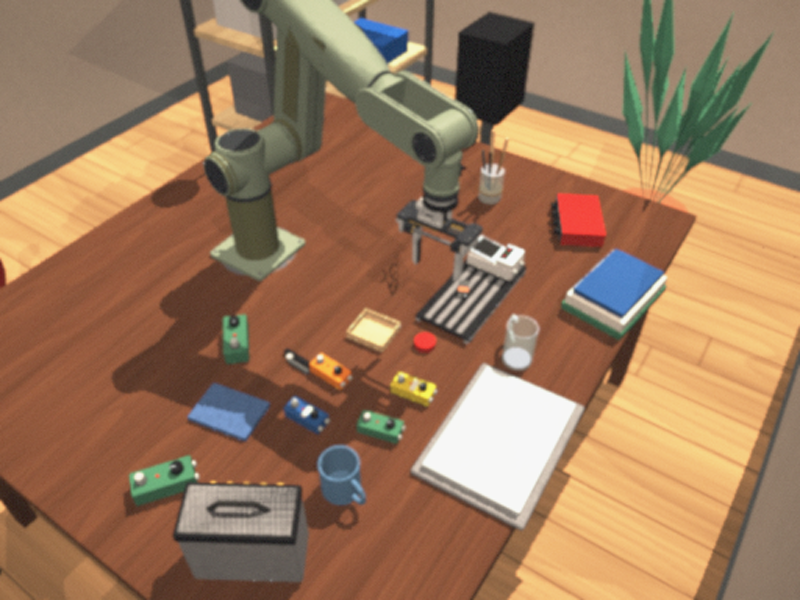

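View pics/a_side.png

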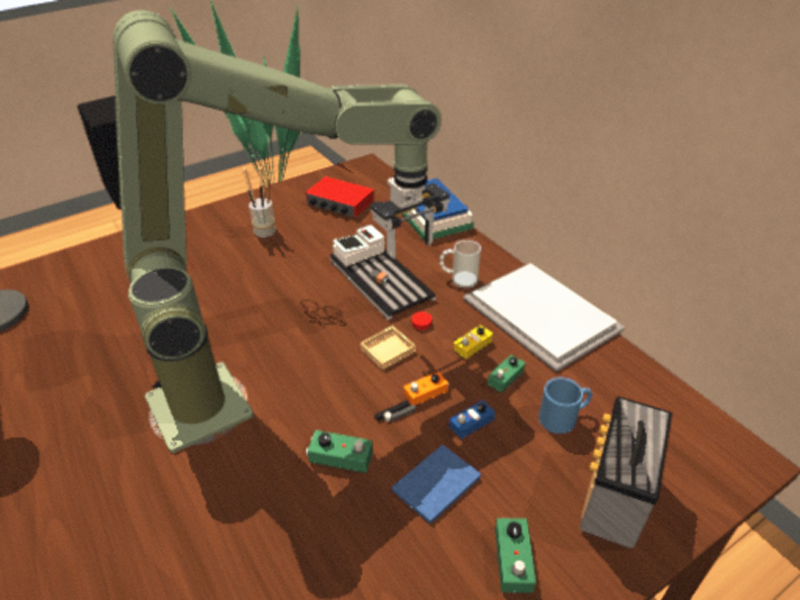

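View pics/a_wrist.png

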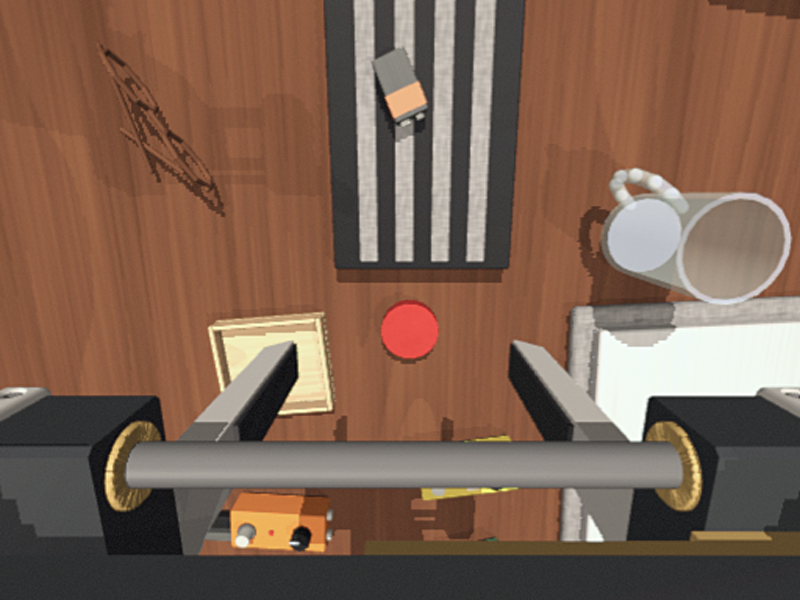

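```bash
cat > h.py <<'E'
import numpy as np, cv2, sys, json
from scipy.spatial.transform import Rotation as R
from plant import bot, vision
def snap(cam,tag):
    s=bot.observe(); m=vision.camera_model(cam); im=vision.capture(cam)
    np.savez(f"pics/{tag}.npz",im=im,K=m["K"],D=m["D"],o=m["origin"],q=m["orientation"])
    cv2.imwrite(f"pics/{tag}.png",cv2.resize(im,(800,600),interpolation=cv2.INTER_CUBIC))
    print(tag,"t",round(s["time"],2),"tcp",np.round(s["ee_pos"],4),"yaw",yaw(s),"g",round(s["grip_width"]*9.4,2),"F",np.round(s["ft_force"],1))
def yaw(s=None):
    s=s or bot.observe(); x=R.from_quat(s["tcp_rot"]).as_matrix()[:,0]
    return round(float(np.degrees(np.arctan2(x[1],x[0]))),2)
def crop(tag,x0,y0,x1,y1,new):   # native pixel box -> enlarged
    im=np.load(f"pics/{tag}.npz")["im"]; f=min(800/(x1-x0),600/(y1-y0))
    cv2.imwrite(f"pics/{new}.png",cv2.resize(im[y0:y1,x0:x1],None,fx=f,fy=f,interpolation=cv2.INTER_CUBIC)); print(new,"scale",f,"off",x0,y0)
def px2w(tag,pts,z,view=0.64):
    d=np.load(f"pics/{tag}.npz"); p=np.array(pts,float).reshape(-1,1,2)*view+ (view-1)/2
    u=cv2.undistortPoints(p,d["K"],d["D"])[:,0]
    r=np.c_[u[:,0],-u[:,1],-np.ones(len(u))]@R.from_quat(d["q"]).as_matrix().T
    z=np.broadcast_to(z,len(u)); t=(z-d["o"][2])/r[:,2]
    return d["o"]+r*t[:,None]
def w2px(tag,P,view=0.64):
    d=np.load(f"pics/{tag}.npz"); c=(np.atleast_2d(P)-d["o"])@R.from_quat(d["q"]).as_matrix()
    c=c*[1,-1,-1]; return (cv2.projectPoints(c,np.zeros(3),np.zeros(3),d["K"],d["D"])[0][:,0]-(view-1)/2)/view
E
python3 - <<'E'
from h import *
snap("wrist","w0")
print(px2w("w0",[[336,267],[510,267],[325,0],[524,0]],.022))
print("batt",px2w("w0",[[374,63],[404,48],[426,105],[397,122]],.039))
print("tray",px2w("w0",[[209,323],[324,313],[333,412]],.022))
print("tin",px2w("w0",[[409,330]],.018))
E
```

```text
w0 t 0.15 tcp [5.744e-01 1.000e-04 2.266e-01] yaw 0.0 g 9.39 F [-0.5  0.1 -0.7]
[[0.51583493 0.01285494 0.022     ]
 [0.66403155 0.01300224 0.022     ]
 [0.51531345 0.21148759 0.022     ]
 [0.66192245 0.21143338 0.022     ]]
batt [[0.55183948 0.16505313 0.039     ]
 [0.57359632 0.17478672 0.039     ]
 [0.58995994 0.13697691 0.039     ]
 [0.56841466 0.12524136 0.039     ]]
tray [[ 0.40205496 -0.03707473  0.022     ]
 [ 0.50378502 -0.02781406  0.022     ]
 [ 0.50789875 -0.12331327  0.022     ]]
tin [[ 0.57832437 -0.04458344  0.018     ]]
```

```bash
python3 -m inch '[[[0,5,-5],0,9.4],[[0,10,-10],0,9.4],[[0,14,-14],0,9.4],[[0,14,-14],0,9.4],[[0,14,-14],0,9.4],[[0,14,-14],0,9.4]]'; python3 -c "
from h import *
snap('wrist','w1')"
```

```text
time: 0.8
ee_pos: [0.5751, -0.1405, 0.3677]
tcp_rot: [1.0, -0.001, 0.0, -0.0]
ft_force: [-0.3, -0.4, -0.9]
grip_width: 0.998
w1 t 0.8 tcp [ 0.5751 -0.1405  0.3677] yaw -0.09 g 9.38 F [-0.3 -0.4 -0.9]
```

View pics/w1.png

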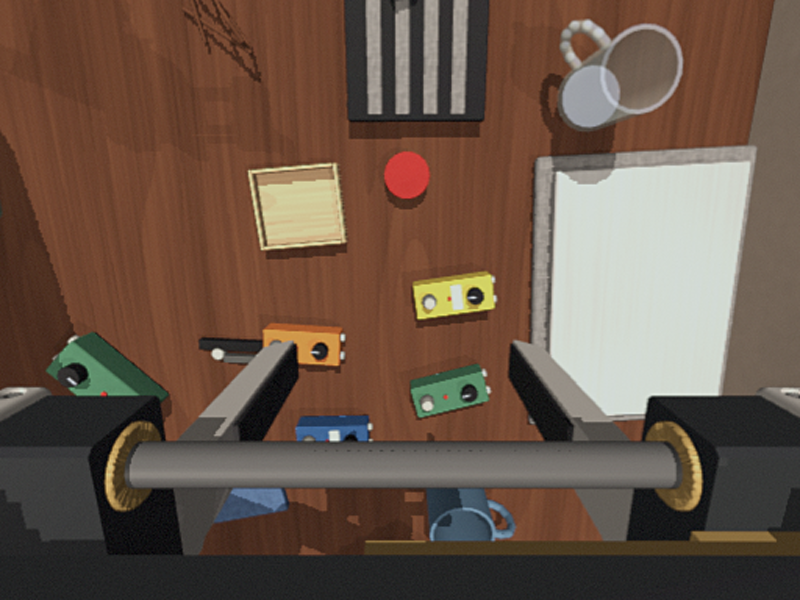

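Run:
```python
from h import *
def ped(n,a,b,tag="w1"):
    P=px2w(tag,[a,b],[.045,.043]); d=(P[1]-P[0])[:2]; L=np.linalg.norm(d)
    mid=P[0,:2]+d/L*30   # pedal origin
    print(n,"L",L.round(4),"origin",mid.round(4),"yaw",np.degrees(np.arctan2(d[1],d[0])).round(1),"grip mid",(mid+d/L*(-1.25e-3)).round(4))
ped("yellow",(429,302),(475,296)); ped("green",(428,402),(468,393))
print(px2w("w1",[[249,170],[339,163],[346,243],[262,250]],.022))
crop("w1",160,180,330,290,"c1")
```

```text
yellow L 0.0536 origin [30.3762  3.5037] yaw 7.1 grip mid [30.375   3.5035]
green L 0.0502 origin [29.8756  6.2599] yaw 12.7 grip mid [29.8743  6.2597]
[[ 0.40166937 -0.04076476  0.022     ]
 [ 0.5028153  -0.03333655  0.022     ]
 [ 0.50762704 -0.12229411  0.022     ]
 [ 0.40886279 -0.13039336  0.022     ]]
c1 scale 4.705882352941177 off 160 180
```

View pics/c1.png

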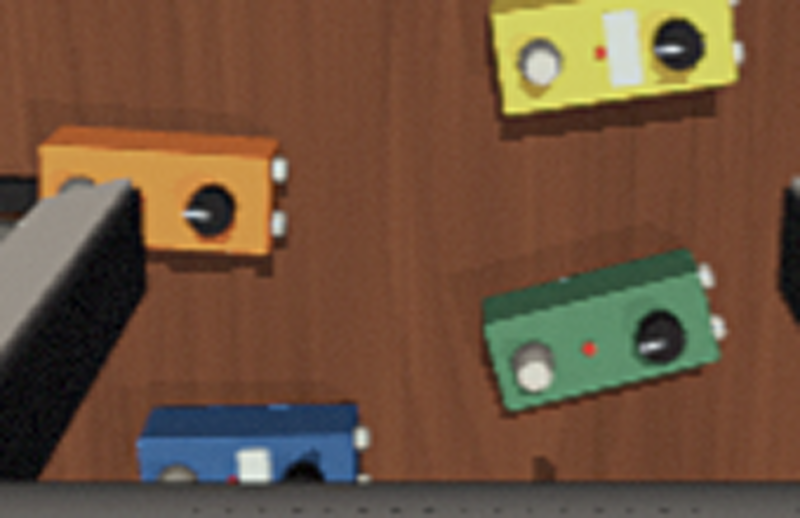

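```bash
python3 -m inch '[[[0,-5,2],-8,6],[[0,-10,5],-16,6],[[-0.2,-15,9],-24,6],[[-0.4,-20,13],-24,6],[[-0.4,-25,18],-24,6],[[-0.4,-29.1,21],-24,6],[[-0.4,-29.1,21],-24,6],[[-0.4,-29.1,21],-24,6],[[-0.4,-29.1,21],-24,6]]'; python3 -c "
from h import *
snap('wrist','w2')"
```

```text
time: 1.75
ee_pos: [0.5675, 0.153, 0.1537]
tcp_rot: [0.978, 0.21, -0.004, -0.0]
ft_force: [0.7, -0.2, -0.3]
grip_width: 0.633
w2 t 1.75 tcp [0.5675 0.153  0.1537] yaw 24.26 g 5.95 F [ 0.7 -0.2 -0.3]
```

View pics/w2.png

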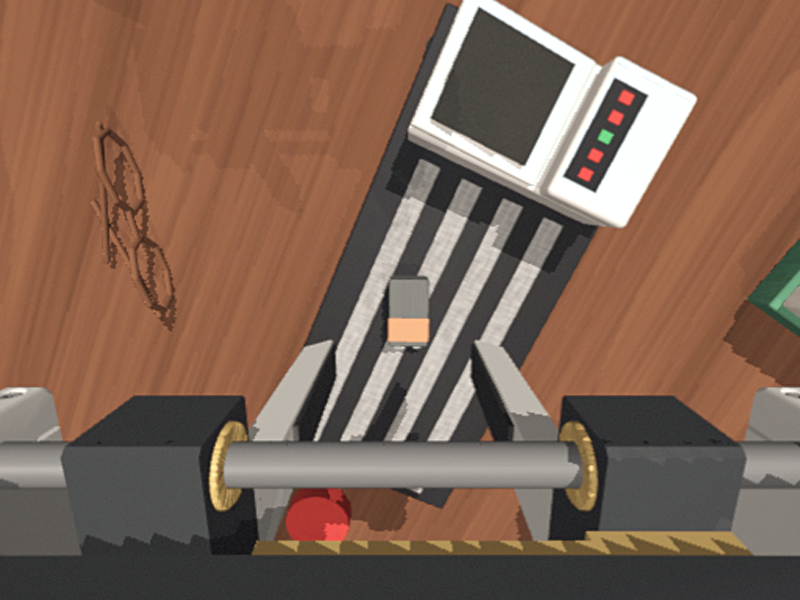

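Run:
```python
from h import *
P=px2w("w2",[[390,277],[428,277],[429,343],[388,344]],.039); print(P,P.mean(0))
s=bot.observe(); d=P.mean(0)-s["ee_pos"]; M=R.from_quat(s["tcp_rot"]).as_matrix()
print("tool shift cm",(M.T@d*100).round(2))
# pad corners, approx z .07
print("pad",px2w("w2",[[484,8],[573,67],[524,164],[432,122]],.066))
# tuner front-bottom corners
print(px2w("w2",[[409,140],[535,188],[617,227]],[.062,.062,.076]))
```

```text
[[0.54949522 0.16863689 0.039     ]
 [0.57177728 0.17873538 0.039     ]
 [0.59140855 0.13842832 0.039     ]
 [0.56671406 0.12642265 0.039     ]] [0.56984878 0.15305581 0.039     ]
tool shift cm [ 0.14 -0.09 11.69]
pad [[0.53596321 0.3180136  0.066     ]
 [0.5898578  0.31292539 0.066     ]
 [0.58948257 0.26059158 0.066     ]
 [0.53488926 0.25931443 0.066     ]]
[[0.5272894  0.24655804 0.062     ]
 [0.60197506 0.25251583 0.062     ]
 [0.64823416 0.25085731 0.076     ]]
```

```bash
python3 -m inch '[[[0.15,0,5],0,6],[[0.15,0,9],0,6],[[0.15,0,10.6],0,6],[[0.15,0,10.6],0,6],[[0.15,0,10.6],0,0],[[0.15,0,10.6],0,0],[[0.15,0,10.6],0,0],[[0.15,0,10.6],0,0],[[0.15,0,10.6],0,0]]' 20; python3 -m inch '[[[0,0,-5],0,0],[[0,0,-10],0,0],[[0,0,-12],0,0],[[0,0,-12],0,0]]'; python3 -c "
from h import *
snap('wrist','w3')"
```

```text
time: 2.7
ee_pos: [0.573, 0.1517, 0.0525]
tcp_rot: [0.978, 0.208, 0.001, 0.0]
ft_force: [0.5, 0.4, 4.4]
grip_width: 0.278
time: 3.1
ee_pos: [0.5755, 0.1521, 0.1764]
tcp_rot: [0.978, 0.208, 0.005, 0.0]
ft_force: [0.2, 0.3, -0.6]
grip_width: 0.274
w3 t 3.1 tcp [0.5755 0.1521 0.1764] yaw 24.02 g 2.58 F [ 0.2  0.3 -0.6]
```

View pics/w3.png

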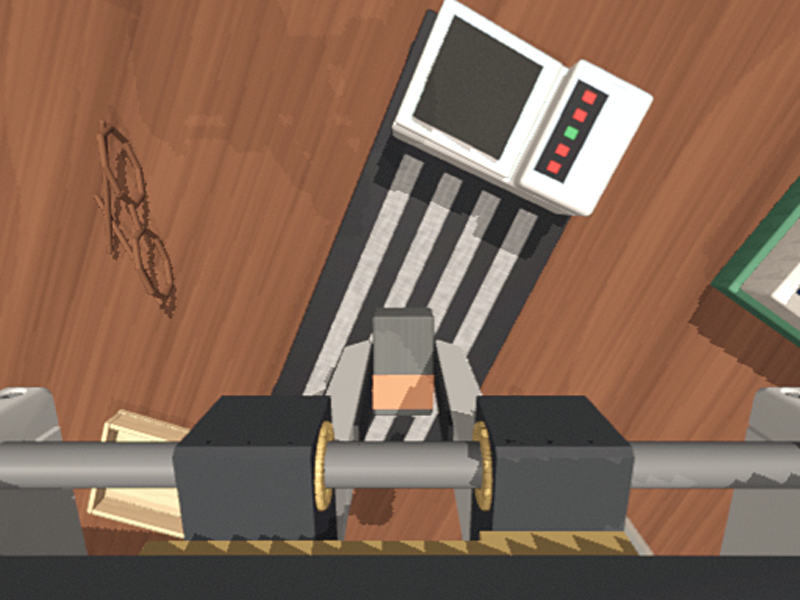

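```bash
python3 -m inch '[[[-3.5,2.8,0],7,0],[[-7,5.6,0],14,0],[[-10.5,8.4,0],20,0],[[-14,11.2,0],20,0],[[-17.5,14,0],20,0],[[-20.5,16.5,0],20,0],[[-20.5,16.5,0],20,0],[[-20.5,16.5,0],20,0],[[-20.5,16.5,0],20,0],[[-20.5,16.5,0],20,0]]'; python3 -c "
from h import *
snap('wrist','w4')"
```

```text
time: 4.15
ee_pos: [0.4523, -0.0812, 0.1707]
tcp_rot: [0.999, 0.036, -0.001, -0.0]
ft_force: [0.2, -0.6, -0.6]
grip_width: 0.275
w4 t 4.15 tcp [ 0.4523 -0.0812  0.1707] yaw 4.12 g 2.59 F [ 0.2 -0.6 -0.6]
```

View pics/w4.png

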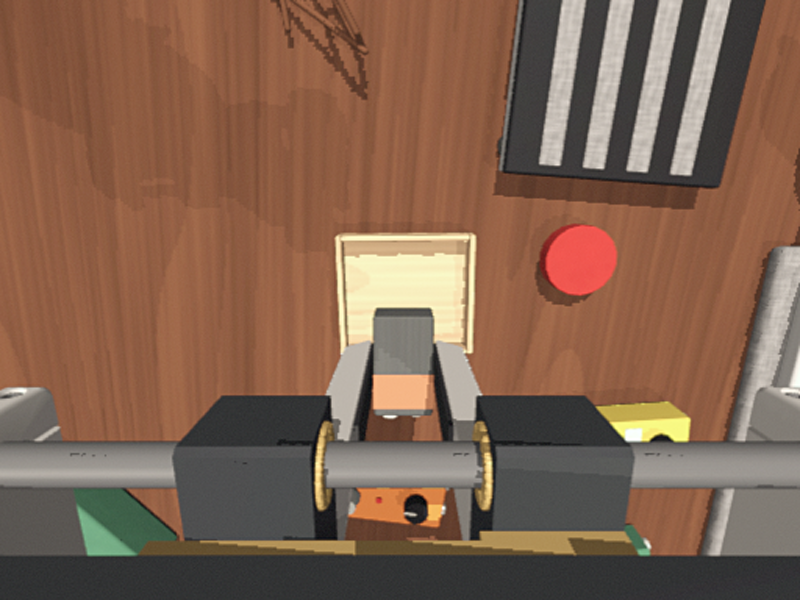

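```bash
python3 -m inch '[[[0.2,0,5],0,0],[[0.2,0,10],0,0],[[0.2,0,13],0,0],[[0.2,0,13],0,0],[[0.2,0,13],0,0],[[0.2,0,13],0,5.5],[[0.2,0,13],0,5.5],[[0.2,0,13],0,5.5]]';python3 -m inch '[[[0,0,-5],0,5.5],[[0,0,-10],0,5.5],[[0,0,-15],0,9],[[0,0,-15],0,9]]'; python3 -c "
from h import *
snap('wrist','w5')"
```

```text
time: 5.0
ee_pos: [0.4557, -0.0829, 0.0432]
tcp_rot: [0.999, 0.035, 0.002, 0.001]
ft_force: [-0.3, 0.4, -0.6]
grip_width: 0.489
time: 5.4
ee_pos: [0.4599, -0.0845, 0.2004]
tcp_rot: [0.999, 0.035, 0.008, 0.004]
ft_force: [-0.0, -0.6, -0.1]
grip_width: 0.716
w5 t 5.4 tcp [ 0.4599 -0.0845  0.2004] yaw 4.0 g 6.73 F [-0.  -0.6 -0.1]
```

View pics/w5.png

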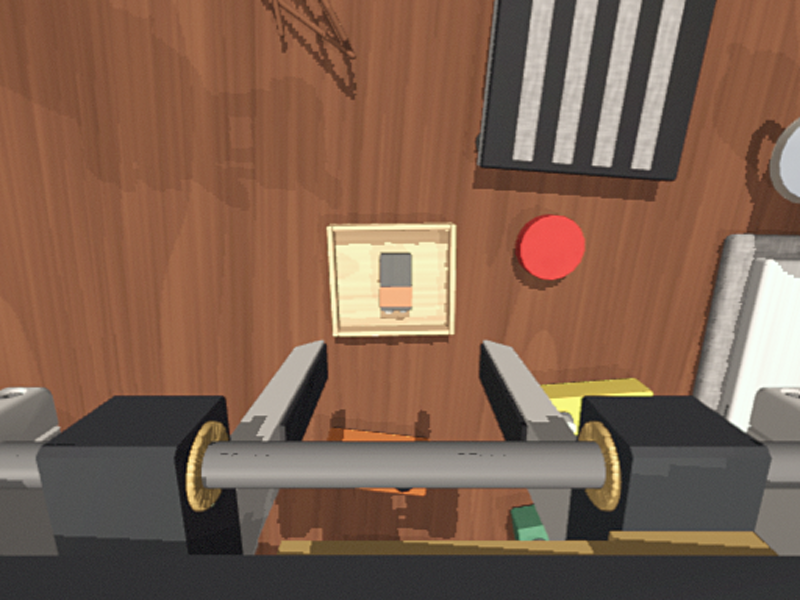

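```bash
cat >> h.py <<'E'
def ped(n,a,b,tag,zb=0.):
    P=px2w(tag,[a,b],[zb+.045,zb+.043]); d=(P[1]-P[0])[:2]; L=np.linalg.norm(d); u=d/L
    g=P[:,:2].mean(0)+u*1.75e-3*1   # mid of outer faces: (-36.5+34)/2 vs (-30+24)/2
    s=bot.observe(); M=R.from_quat(s["tcp_rot"]).as_matrix()
    D=M.T@np.array([g[0]-s["ee_pos"][0],g[1]-s["ee_pos"][1],0])*100
    y=np.degrees(np.arctan2(u[1],u[0]))
    print(n,"L",L.round(4),"grip",g.round(4),"yaw",y.round(1),"| tool shift cm",D[:2].round(2),"turn",(yaw(s)-y).round(1),"z",s["ee_pos"][2].round(4))
E
python3 - <<'E'
from h import *
ped("yellow",(429,302),(475,296),"w1"); ped("green",(428,402),(468,393),"w1")
E
```

```text
yellow L 0.0536 grip [ 0.6325 -0.1842] yaw 7.1 | tool shift cm [16.74 11.25] turn -3.1 z 0.1968
green L 0.0502 grip [ 0.6309 -0.3082] yaw 12.7 | tool shift cm [15.72 23.61] turn -8.7 z 0.1968
```

```bash
python3 -m inch '[[[4.2,2.8,0],-3,9.4],[[8.4,5.6,0],-3,9.4],[[12.6,8.4,2],-3,9.4],[[16.7,11.2,3.5],-3,9.4],[[16.7,11.2,3.5],-3,9.4],[[16.7,11.2,3.5],-3,9.4],[[16.7,11.2,3.5],-3,9.4],[[16.7,11.2,3.5],-3,9.4]]'; python3 -c "
from h import *
snap('wrist','w6')"
```

```text
time: 6.25
ee_pos: [0.6279, -0.1817, 0.1577]
tcp_rot: [0.998, 0.061, 0.0, 0.0]
ft_force: [-0.3, -0.2, 0.3]
grip_width: 0.999
w6 t 6.25 tcp [ 0.6279 -0.1817  0.1577] yaw 7.03 g 9.39 F [-0.3 -0.2  0.3]
```

View pics/w6.png

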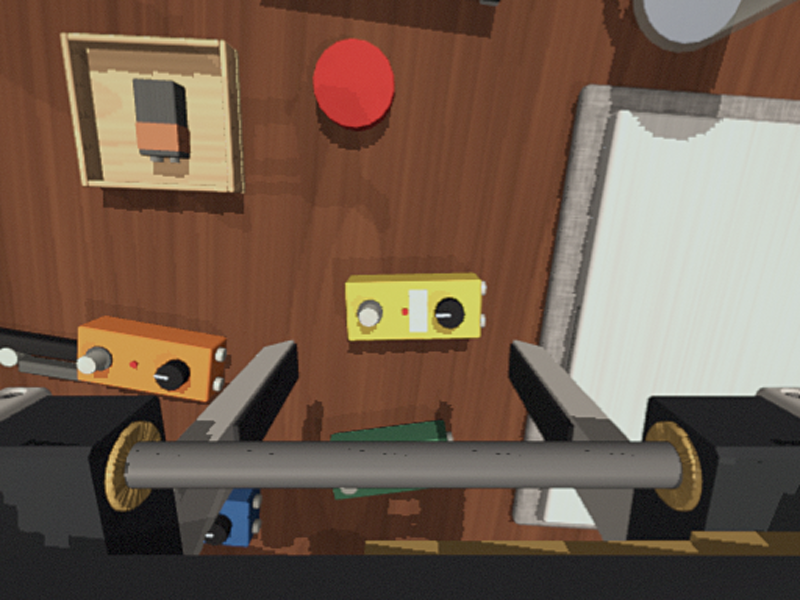

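Run:
```python
from h import *
ped("yellow",(369,315),(450,314),"w6"); ped("orange",(94,359),(173,374),"w6")
```

```text
yellow L 0.0531 grip [ 0.6335 -0.1847] yaw 7.2 | tool shift cm [0.5  0.37] turn -0.2 z 0.1581
orange L 0.0516 grip [ 0.4532 -0.2443] yaw -6.1 | tool shift cm [-18.12   4.07] turn 13.1 z 0.1581
```

```bash
python3 -m inch '[[[0.5,0.37,4],0,9.4],[[0.5,0.37,8],0,9.4],[[0.5,0.37,9.8],0,9.4],[[0.5,0.37,9.8],0,9.4],[[0.5,0.37,9.8],0,9.4],[[0.5,0.37,9.8],0,9.4]]'; python3 -c "
from h import *
print(bot.finger_overhang)
snap('wrist','w7')
snap('side','s7'); crop('s7',240,170,360,260,'s7c')"
```

```text
time: 6.9
ee_pos: [0.6355, -0.186, 0.0613]
tcp_rot: [0.998, 0.061, 0.002, 0.001]
ft_force: [0.6, 0.2, -0.5]
grip_width: 1.002
0.022
w7 t 6.9 tcp [ 0.6355 -0.186   0.0613] yaw 7.02 g 9.42 F [ 0.6  0.2 -0.5]
s7 t 6.95 tcp [ 0.6356 -0.186   0.0613] yaw 7.01 g 9.43 F [-0.6  0.1 -0.6]
s7c scale 6.666666666666667 off 240 170
```

View pics/w7.png

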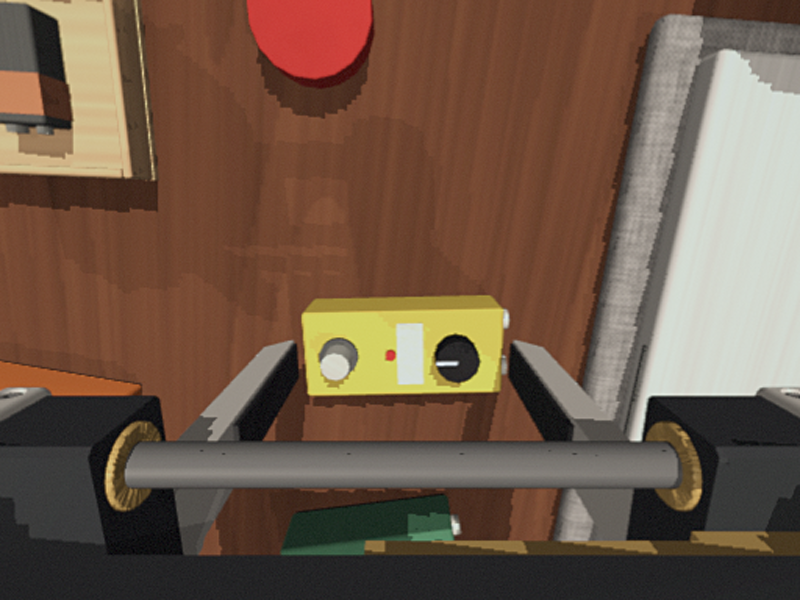

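View pics/s7c.png

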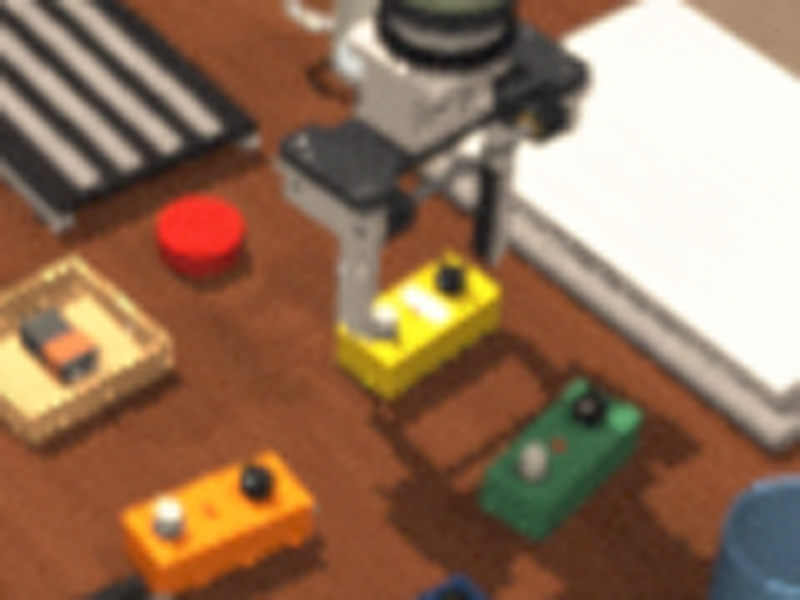

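```bash
python3 - <<'E'
from h import *
ped("yellow",(335,363),(457,358),"w7")
E
python3 -m inch '[[[0,0,0.5],0,9.4],[[0,0,0.5],0,9.4],[[0,0,0.5],0,6.5],[[0,0,0.5],0,6.5],[[0,0,0.5],0,6.5],[[0,0,0.5],0,6.5],[[0,0,0.5],0,6.5]]' 15
python3 - <<'E'
from h import *
snap("wrist","w8")
E
```

```text
yellow L 0.0529 grip [ 0.6332 -0.1837] yaw 8.6 | tool shift cm [-0.19 -0.26] turn -1.6 z 0.061
time: 7.7
ee_pos: [0.6341, -0.1855, 0.0534]
tcp_rot: [0.998, 0.061, 0.0, 0.0]
ft_force: [0.3, -0.1, -0.2]
grip_width: 0.745
w8 t 7.7 tcp [ 0.6341 -0.1855  0.0534] yaw 7.0 g 7.01 F [ 0.3 -0.1 -0.2]
```

View pics/w8.png

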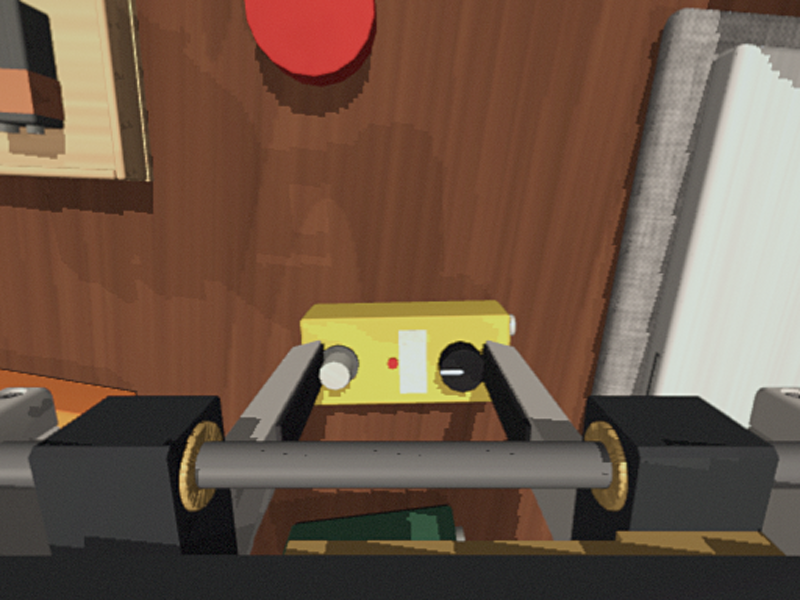

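```bash
python3 -m inch '[[[0,0,-2],0,6],[[0,0,-5],0,6],[[0,0,-10],0,6],[[0,0,-10],0,6],[[0,0,-10],0,6],[[0,0,-10],0,6]]' 30
python3 - <<'E'
from h import *
snap("wrist","w9")
E
```

```text
time: 8.35
ee_pos: [0.6323, -0.1848, 0.151]
tcp_rot: [0.998, 0.061, -0.002, -0.001]
ft_force: [-0.4, 0.5, -2.8]
grip_width: 0.735
w9 t 8.35 tcp [ 0.6323 -0.1848  0.151 ] yaw 7.0 g 6.91 F [-0.4  0.5 -2.8]
```

View pics/w9.png

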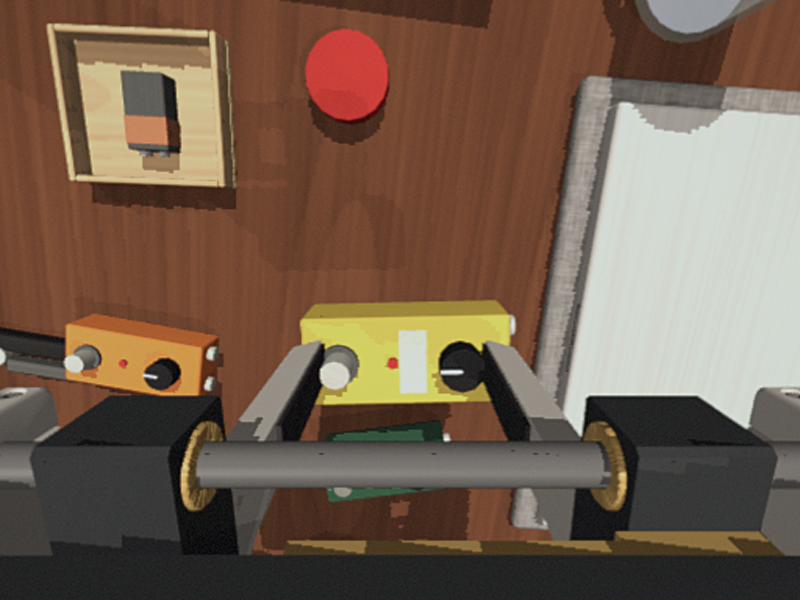

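Run:
```python
from h import *
crop("w9",180,185,340,265,"w9c")
```

```text
w9c scale 5.0 off 180 185
```

View pics/w9c.png

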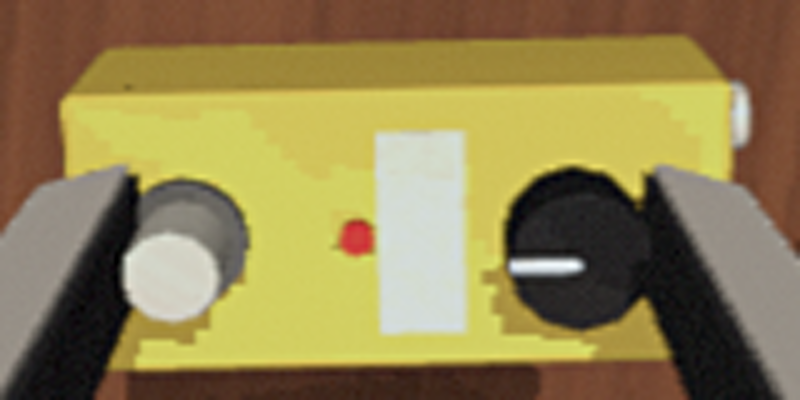

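Run:
```python
from h import *
pts=np.array([[62,100],[730,82],[670,358],[110,370]])/5+[180,185]
P=px2w("w9",pts,.151-.0534+.031,view=1)
d=np.load("pics/w9.npz"); s=bot.observe(); M=R.from_quat(s["tcp_rot"]).as_matrix()
print(P); print(((P-s["ee_pos"])@M*1000).round(1), s["ee_pos"])
```

```text
[[ 0.58474253 -0.1714953   0.1286    ]
 [ 0.67458592 -0.15772371  0.1286    ]
 [ 0.6735575  -0.19909886  0.1286    ]
 [ 0.59420531 -0.21097373  0.1286    ]]
[[-45.2 -18.8  22.1]
 [ 45.6 -21.5  21.6]
 [ 39.6  19.4  21.5]
 [-40.6  21.6  21.9]] [ 0.63203183 -0.18467857  0.15038252]
```

```bash
python3 -m inch '[[[0,-4,-3],3,6],[[0,-8.5,-5],6,6],[[0.1,-13,-5],8.5,6],[[0.1,-17.5,-5],8.5,6],[[0.2,-22,-5],8.5,6],[[0.2,-26.5,-5],8.5,6],[[0.3,-31,-4],8.5,6],[[0.3,-35.5,-3],8.5,6],[[0.3,-37.7,-1],8.5,6],[[0.3,-37.7,0],8.5,6],[[0.3,-37.7,0],8.5,6],[[0.3,-37.7,0],8.5,6]]'
python3 - <<'E'
from h import *
snap("wrist","w10")
E
```

```text
time: 9.6
ee_pos: [0.5907, 0.1878, 0.1523]
tcp_rot: [1.0, -0.014, -0.001, 0.0]
ft_force: [0.3, -0.1, -2.7]
grip_width: 0.744
w10 t 9.6 tcp [0.5907 0.1878 0.1523] yaw -1.56 g 7.0 F [ 0.3 -0.1 -2.7]
```

View pics/w10.png

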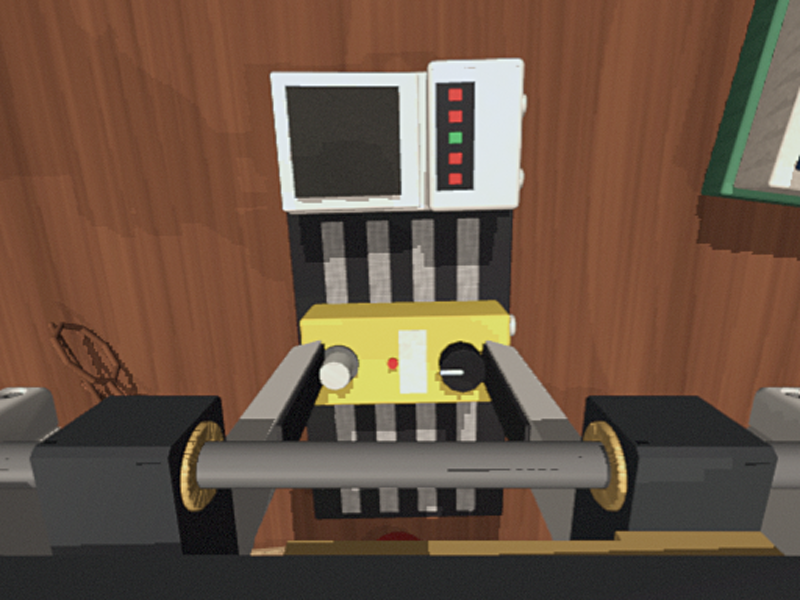

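Run:
```python
from h import *
crop("w10",160,110,360,260,"w10c")
```

```text
w10c scale 4.0 off 160 110
```

View pics/w10c.png

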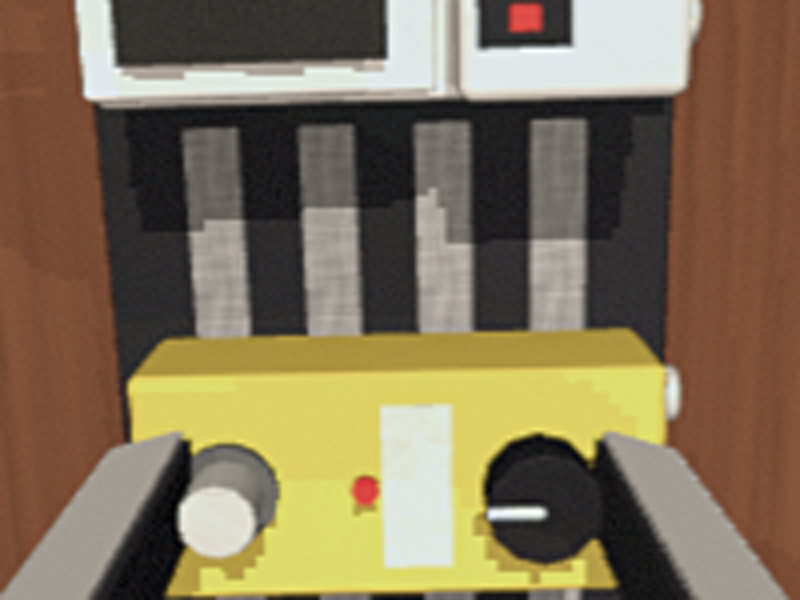

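Run:
```python
from h import *
c=lambda p:np.array(p)/4+[160,110]
print("face",px2w("w10",c([[95,102],[440,96],[465,97],[680,93]]),[.056,.06,.076,.076],view=1))
print("faceZ",px2w("w10",c([[110,106],[665,97]]),.04,view=1))
print("edges",px2w("w10",c([[100,150],[126,400],[669,150],[664,330]]),.022,view=1))
print("ped",px2w("w10",c([[131,383],[666,366],[170,597],[620,585]]),bot.observe()["ee_pos"][2]-.0534+.031,view=1),bot.observe()["ee_pos"])
```

```text
face [[0.52419549 0.25204041 0.056     ]
 [0.60194405 0.25144507 0.06      ]
 [0.60648973 0.25163549 0.076     ]
 [0.65103841 0.25125738 0.076     ]]
faceZ [[0.52342202 0.25052298 0.04      ]
 [0.65661338 0.24911132 0.04      ]]
edges [[0.51523428 0.23884396 0.022     ]
 [0.51611054 0.17100607 0.022     ]
 [0.66244564 0.23496608 0.022     ]
 [0.66283147 0.18698976 0.022     ]]
ped [[0.54603909 0.20767747 0.13093336]
 [0.63648865 0.20833719 0.13093336]
 [0.5496117  0.16776453 0.13093336]
 [0.62974832 0.16809079 0.13093336]] [0.59145989 0.18773442 0.15333336]
```

```bash
python3 -m inch '[[[-0.3,-3.4,2],0,6],[[-0.3,-3.4,5],0,6],[[-0.3,-3.4,7],0,6],[[-0.3,-3.4,7.6],0,6],[[-0.3,-3.4,7.6],0,6],[[-0.3,-3.4,7.6],0,6],[[-0.3,-3.4,7.6],0,6],[[-0.3,-3.4,7.6],0,6]]'
python3 - <<'E'
from h import *
snap("wrist","w11"); snap("side","s11"); crop("s11",195,120,315,210,"s11c")
E
```

```text
time: 10.45
ee_pos: [0.5901, 0.2231, 0.079]
tcp_rot: [1.0, -0.013, 0.001, -0.0]
ft_force: [-0.7, 1.1, -3.0]
grip_width: 0.739
w11 t 10.45 tcp [0.5901 0.2231 0.079 ] yaw -1.52 g 6.95 F [-0.7  1.1 -3. ]
s11 t 10.5 tcp [0.5898 0.2232 0.0786] yaw -1.51 g 6.94 F [-0.3  0.5 -1.7]
s11c scale 6.666666666666667 off 195 120
```

View pics/w11.png

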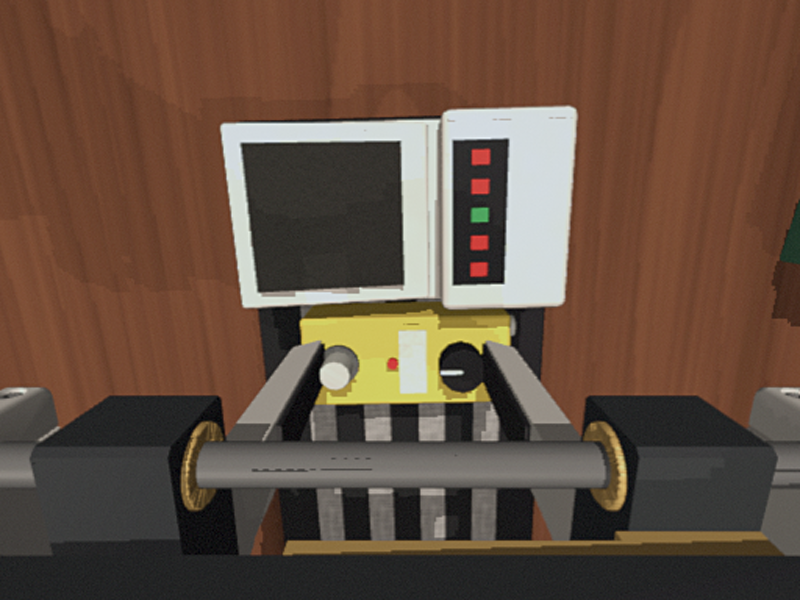

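View pics/s11c.png

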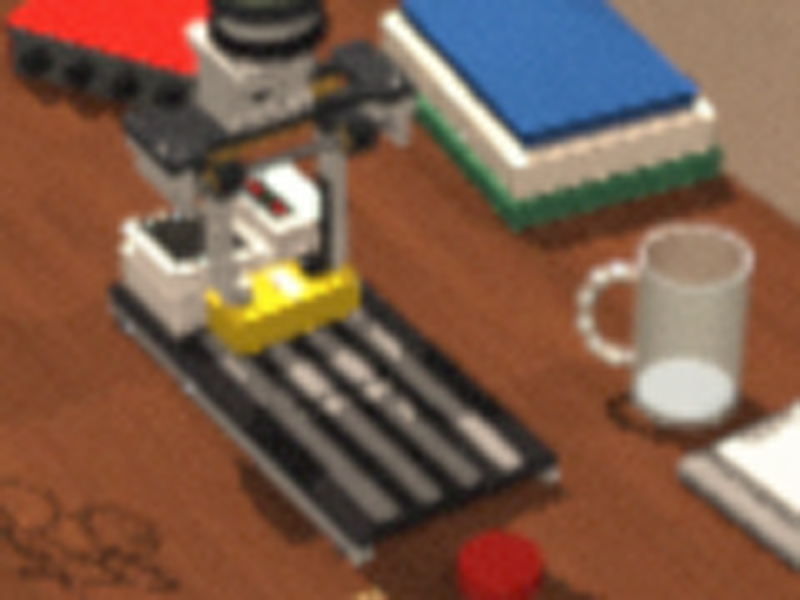

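```bash
python3 -m inch '[[[0,-0.2,0.2],0,6],[[0,-0.4,0.2],0,6],[[0,-0.6,0.2],0,6],[[0,-0.7,0.2],0,6],[[0,-0.8,0.2],0,6],[[0,-0.8,0.2],0,6],[[0,-0.8,0.2],0,6]]'
python3 - <<'E'
from h import *
snap("wrist","w12")
E
python3 -m inch '[[[0,-0.2,0],0,6],[[0,-0.3,0],0,6],[[0,-0.3,0],0,6],[[0,-0.3,0],0,6]]'
```

```text
time: 11.25
ee_pos: [0.5891, 0.2304, 0.0754]
tcp_rot: [1.0, -0.013, -0.0, 0.001]
ft_force: [-0.4, -2.8, -1.6]
grip_width: 0.739
w12 t 11.25 tcp [0.5891 0.2304 0.0754] yaw -1.49 g 6.95 F [-0.4 -2.8 -1.6]
time: 11.7
ee_pos: [0.5892, 0.2308, 0.0755]
tcp_rot: [1.0, -0.013, -0.001, 0.003]
ft_force: [-1.4, -11.1, 0.7]
grip_width: 0.74
```

View pics/w12.png

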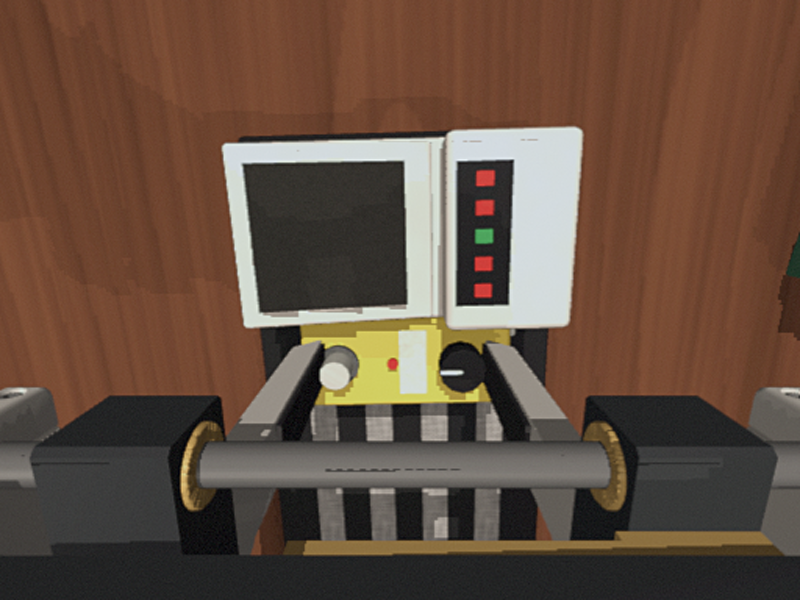

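```bash
python3 -m inch '[[[0,0.2,0.1],0,6],[[0,0.2,0.1],0,6],[[0,0.2,0.1],0,9.2],[[0,0.2,0.1],0,9.2],[[0,0.2,0.1],0,9.2],[[0,0.2,0.1],0,9.2]]'
python3 -m inch '[[[0,0,-2],0,9.2],[[0,2,-6],0,9.2],[[0,4,-9],0,9.2],[[0,4,-9],0,9.2],[[0,4,-9],0,9.2],[[0,4,-9],0,9.2]]'
python3 - <<'E'
from h import *
snap("wrist","w13")
E
```

```text
time: 12.3
ee_pos: [0.5904, 0.2329, 0.0754]
tcp_rot: [1.0, -0.013, 0.001, -0.001]
ft_force: [2.8, -0.1, 2.2]
grip_width: 0.976
time: 12.9
ee_pos: [0.5867, 0.1925, 0.1625]
tcp_rot: [1.0, -0.013, -0.002, 0.0]
ft_force: [-0.6, -0.1, 0.4]
grip_width: 0.98
w13 t 12.9 tcp [0.5867 0.1925 0.1625] yaw -1.48 g 9.22 F [-0.6 -0.1  0.4]
```

View pics/w13.png

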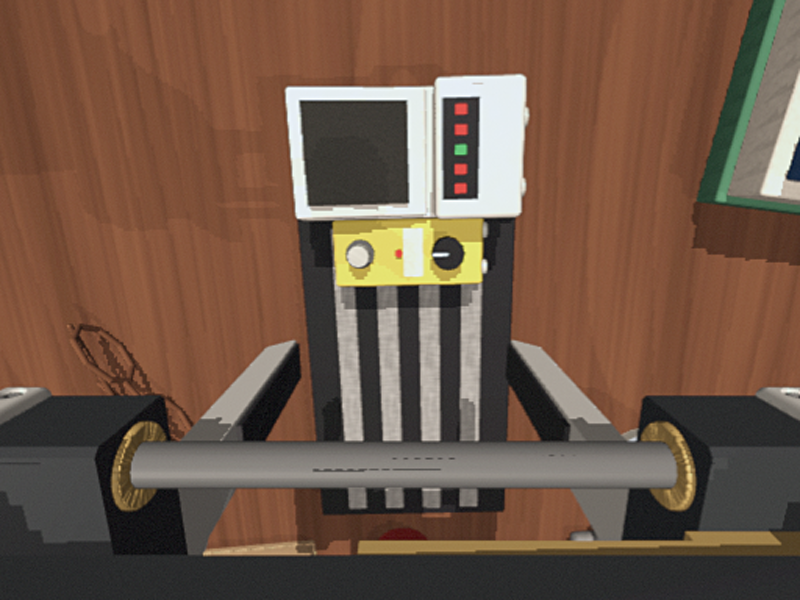

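Run:
```python
from h import *
ped("yellow",(359,257),(448,253),"w13",.022)
ped("green w1",(428,402),(468,393),"w1")
ped("orange",(94,359),(173,374),"w6")
```

```text
yellow L 0.0528 grip [0.5884 0.2301] yaw 0.9 | tool shift cm [ 0.09 -3.76] turn -2.3 z 0.1622
green w1 L 0.0502 grip [ 0.6309 -0.3082] yaw 12.7 | tool shift cm [ 5.71 49.95] turn -14.1 z 0.1622
orange L 0.0516 grip [ 0.4532 -0.2443] yaw -6.1 | tool shift cm [-12.21  44.01] turn 4.6 z 0.1622
```

```bash
python3 -m inch '[[[-1.3,4.5,-2],4.6,9.4],[[-2.7,9,-2],4.6,9.4],[[-4,13.5,-2],4.6,9.4],[[-5.4,18,-2],4.6,9.4],[[-6.7,22.5,-2],4.6,9.4],[[-8,27,-2],4.6,9.4],[[-9.4,31.5,-2],4.6,9.4],[[-10.7,36,-1],4.6,9.4],[[-12,40.5,0],4.6,9.4],[[-12.2,43.7,0.5],4.6,9.4],[[-12.2,43.7,0.5],4.6,9.4],[[-12.2,43.7,0.5],4.6,9.4],[[-12.2,43.7,0.5],4.6,9.4],[[-12.2,43.7,0.5],4.6,9.4]]'
python3 - <<'E'
from h import *
snap("wrist","w14")
E
```

```text
time: 14.35
ee_pos: [0.455, -0.2401, 0.1592]
tcp_rot: [0.999, -0.052, -0.0, -0.0]
ft_force: [-0.0, 1.0, -0.1]
grip_width: 1.005
w14 t 14.35 tcp [ 0.455  -0.2401  0.1592] yaw -5.98 g 9.45 F [-0.   1.  -0.1]
```

View pics/w14.png

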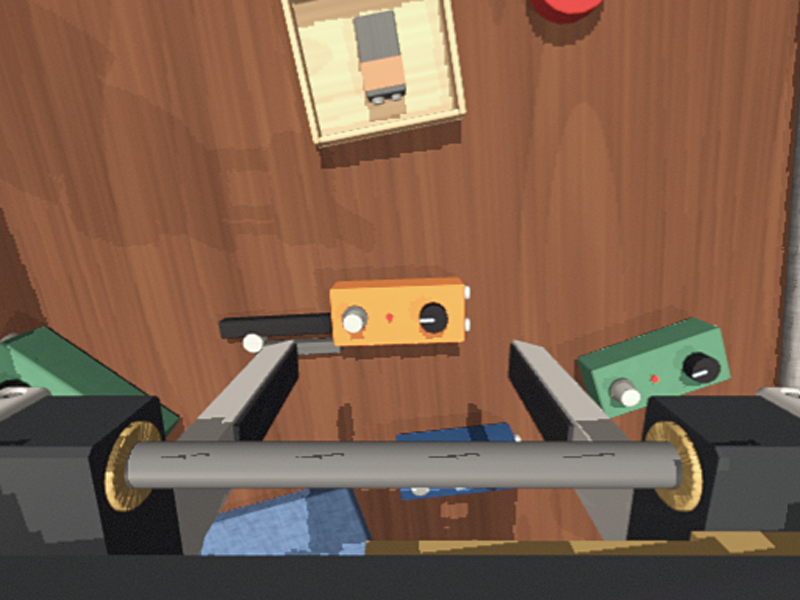

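Run:
```python
from h import *
crop("w14",200,170,310,235,"w14c")
```

```text
w14c scale 7.2727272727272725 off 200 170
```

View pics/w14c.png

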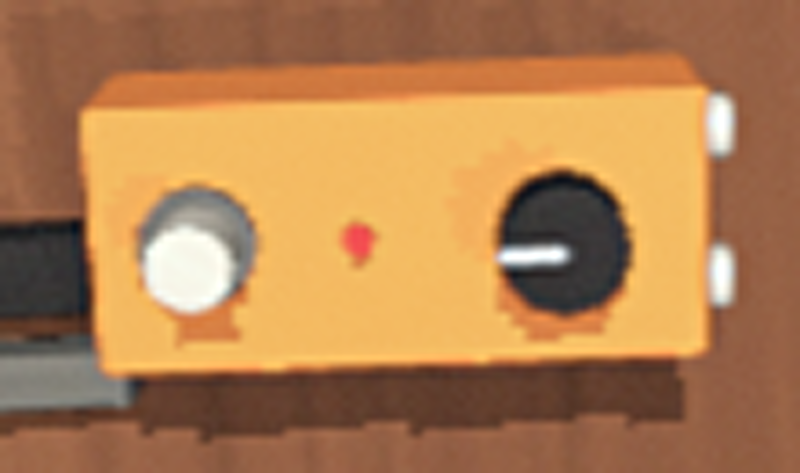

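```bash
cat >> h.py <<'E'
def case(n,tag,pts,f,off,zt=.031):
    """pts crop px: corners of top face TL,TR,BR,BL"""
    P=px2w(tag,np.array(pts)/f+off,zt,view=1)
    e=(P[1]-P[0]+P[2]-P[3])[:2]; y=np.degrees(np.arctan2(e[1],e[0])); c=P.mean(0)
    u=e/np.linalg.norm(e); g=c[:2]-1.25e-3*u
    s=bot.observe(); M=R.from_quat(s["tcp_rot"]).as_matrix()
    D=M.T@np.array([g[0]-s["ee_pos"][0],g[1]-s["ee_pos"][1],0])*100
    print(n,"size",np.linalg.norm(e).round(4)/2,np.linalg.norm((P[0]-P[3]+P[1]-P[2])[:2]).round(4)/2,"c",c.round(4),"yaw",y.round(1),"| shift",D[:2].round(2),"turn",(yaw(s)-y).round(1),"z",s["ee_pos"][2].round(4))
E
python3 - <<'E'
from h import *
ped("orange",((188/7.2727+200)/.64,(268/7.2727+170)/.64),((568/7.2727+200)/.64,(248/7.2727+170)/.64),"w14")
case("orange","w14",[[82,110],[705,88],[705,353],[102,375]],7.2727,[200,170])
E
```

```text
orange L 0.0541 grip [ 0.4486 -0.2481] yaw -3.4 | tool shift cm [-0.56  0.86] turn -2.6 z 0.1594
orange size 0.09115 0.0409 c [ 0.4497 -0.2486  0.031 ] yaw -3.8 | shift [-0.58  0.9 ] turn -2.2 z 0.1594
```

```bash
python3 -m inch '[[[-0.57,0.88,3],-2.3,9.4],[[-0.57,0.88,7],-2.3,9.4],[[-0.57,0.88,9.5],-2.3,9.4],[[-0.57,0.88,9.8],-2.3,9.4],[[-0.57,0.88,9.8],-2.3,9.4],[[-0.57,0.88,9.8],-2.3,9.4]]'
python3 - <<'E'
from h import *
snap("wrist","w15")
E
```

```text
time: 15.0
ee_pos: [0.4496, -0.2503, 0.0632]
tcp_rot: [0.999, -0.033, 0.001, 0.001]
ft_force: [-0.4, 0.2, 0.6]
grip_width: 0.999
w15 t 15.0 tcp [ 0.4496 -0.2503  0.0632] yaw -3.75 g 9.39 F [-0.4  0.2  0.6]
```

View pics/w15.png

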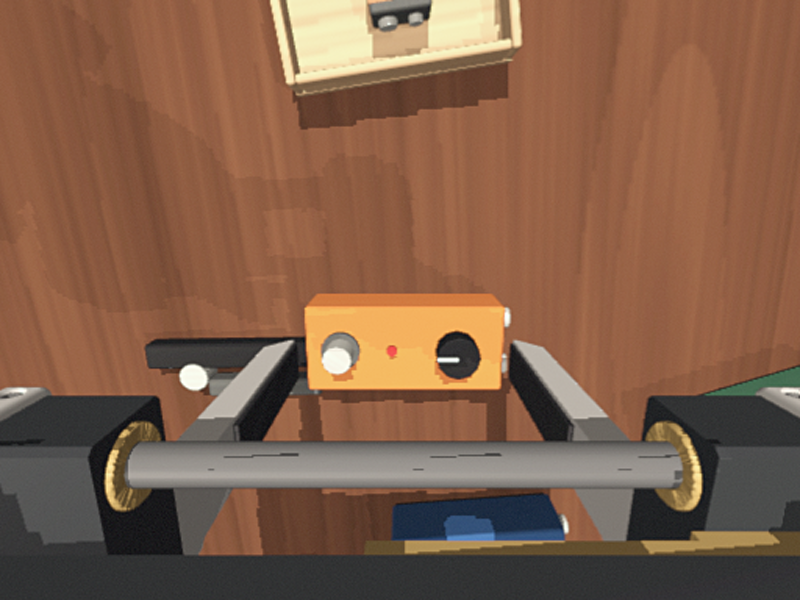

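Run:
```python
from h import *
case("orange","w15",[[305,307],[502,306],[501,388],[309,390]],1/.64,[-.18,-.18])
```

```text
orange size 0.0909 0.0409 c [ 0.4494 -0.2481  0.031 ] yaw -3.3 | shift [-0.18 -0.24] turn -0.5 z 0.0634
```

```bash
python3 -m inch '[[[-0.1,-0.1,0.8],0,9.4],[[-0.1,-0.1,0.8],0,9.4],[[-0.1,-0.1,0.8],0,9.4],[[-0.1,-0.1,0.8],0,6.5],[[-0.1,-0.1,0.8],0,6.5],[[-0.1,-0.1,0.8],0,6.5],[[-0.1,-0.1,0.8],0,6.5],[[-0.1,-0.1,0.8],0,6.5]]' 15
python3 -m inch '[[[0,0,-2],0,6],[[0,0,-5],0,6],[[0,0,-10],0,6],[[0,0,-10],0,6],[[0,0,-10],0,6],[[0,0,-10],0,6],[[0,0,-10],0,6]]' 30
python3 - <<'E'
from h import *
snap("wrist","w16")
E
```

```text
time: 15.85
ee_pos: [0.4475, -0.2488, 0.0536]
tcp_rot: [0.999, -0.033, 0.0, 0.0]
ft_force: [1.2, -0.1, -0.5]
grip_width: 0.744
time: 16.55
ee_pos: [0.4457, -0.2474, 0.1511]
tcp_rot: [0.999, -0.033, -0.002, -0.001]
ft_force: [-0.3, 1.0, -2.5]
grip_width: 0.739
w16 t 16.55 tcp [ 0.4457 -0.2474  0.1511] yaw -3.8 g 6.94 F [-0.3  1.  -2.5]
```

View pics/w16.png

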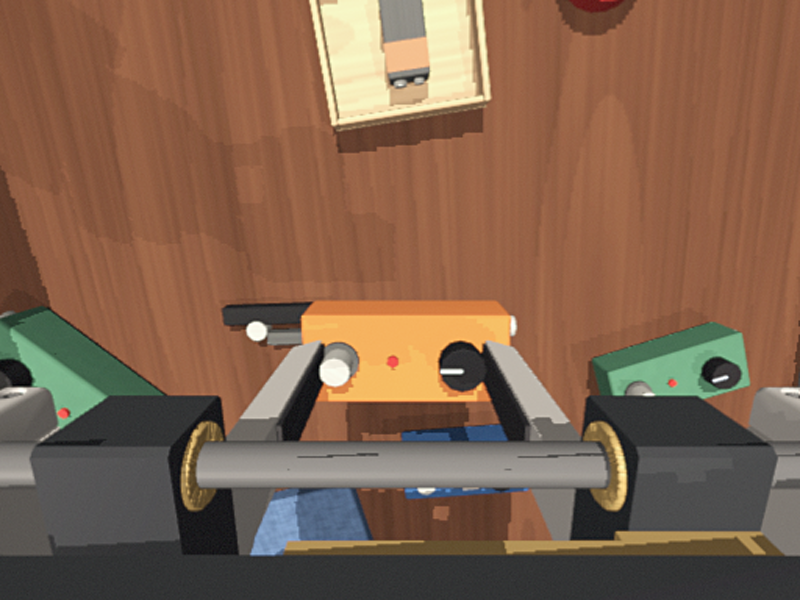

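```bash
python3 -m inch '[[[1.2,-4.3,-2],-3.5,6],[[2.3,-8.6,-2],-3.5,6],[[3.5,-12.9,-2],-3.5,6],[[4.6,-17.2,-2],-3.5,6],[[5.8,-21.5,-2],-3.5,6],[[6.9,-25.8,-2],-3.5,6],[[8.1,-30.1,-2],-3.5,6],[[9.2,-34.4,-1],-3.5,6],[[10.4,-38.7,0],-3.5,6],[[11.5,-42.8,0],-3.5,6],[[11.5,-42.8,0],-3.5,6],[[11.5,-42.8,0],-3.5,6],[[11.5,-42.8,0],-3.5,6],[[11.5,-42.8,0],-3.5,6]]'
python3 - <<'E'
from h import *
snap("wrist","w17")
E
```

```text
time: 18.0
ee_pos: [0.5899, 0.1694, 0.153]
tcp_rot: [1.0, -0.003, -0.001, 0.0]
ft_force: [0.0, -0.6, -2.3]
grip_width: 0.739
w17 t 18.0 tcp [0.5899 0.1694 0.153 ] yaw -0.4 g 6.94 F [ 0.  -0.6 -2.3]
```

View pics/w17.png

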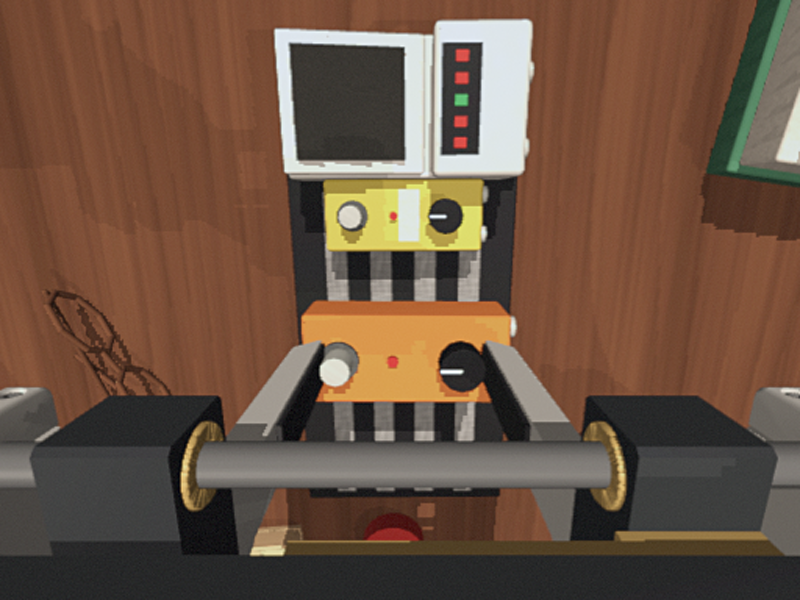

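```bash
python3 -m inch '[[[0,-0.8,2],0,6],[[0,-0.8,5],0,6],[[0,-0.8,7],0,6],[[0,-0.8,7.6],0,6],[[0,-0.8,7.6],0,6],[[0,-0.8,7.6],0,6],[[0,-0.8,7.6],0,6],[[0,-0.8,7.6],0,6]]'
python3 -m inch '[[[0,-0.2,0.2],0,6],[[0,-0.4,0.2],0,6],[[0,-0.6,0.2],0,6],[[0,-0.8,0.2],0,6],[[0,-0.9,0.2],0,6],[[0,-1,0.2],0,6],[[0,-1,0.2],0,6],[[0,-1,0.2],0,6]]'
python3 - <<'E'
from h import *
snap("wrist","w18")
E
```

```text
time: 18.85
ee_pos: [0.5911, 0.1788, 0.0784]
tcp_rot: [1.0, -0.003, 0.001, -0.0]
ft_force: [-0.2, 0.1, -2.5]
grip_width: 0.741
time: 19.65
ee_pos: [0.5906, 0.1877, 0.0757]
tcp_rot: [1.0, -0.002, 0.0, 0.001]
ft_force: [-0.0, -4.3, 0.9]
grip_width: 0.74
w18 t 19.65 tcp [0.5906 0.1877 0.0757] yaw -0.27 g 6.96 F [-0.  -4.3  0.9]
```

View pics/w18.png

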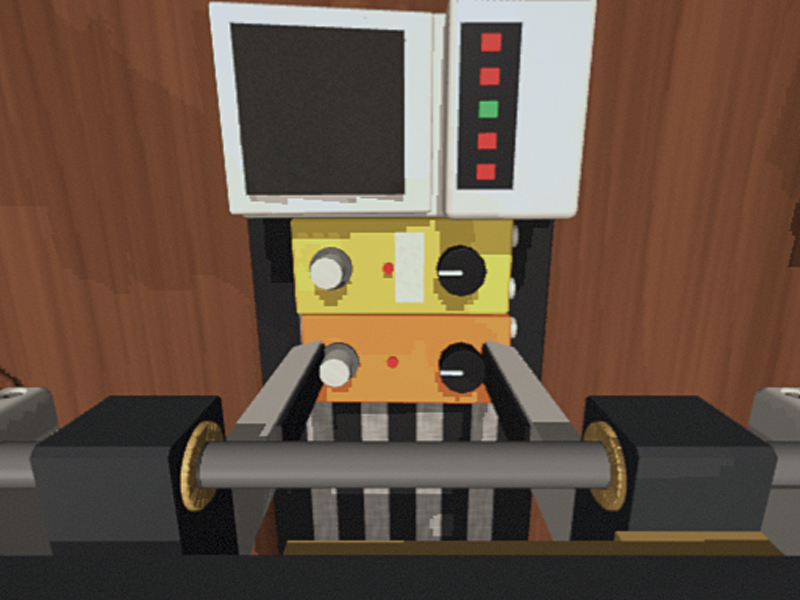

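```bash
python3 -m inch '[[[0,-0.3,0],0,6],[[0,-0.3,0],0,6],[[0,-0.3,0],0,6],[[0,-0.1,0.1],0,6],[[0,-0.1,0.1],0,6],[[0,-0.1,0.1],0,9.2],[[0,-0.1,0.1],0,9.2],[[0,-0.1,0.1],0,9.2],[[0,-0.1,0.1],0,9.2]]'
python3 -m inch '[[[0,0,-2],0,9.2],[[0,2,-6],0,9.2],[[0,3,-9],0,9.2],[[0,3,-9],0,9.2],[[0,3,-9],0,9.2],[[0,3,-9],0,9.2]]'
python3 - <<'E'
from h import *
snap("wrist","w19")
ped("green w1",(428,402),(468,393),"w1")
E
```

```text
time: 20.6
ee_pos: [0.5913, 0.1906, 0.0751]
tcp_rot: [1.0, -0.003, 0.001, -0.001]
ft_force: [0.2, 0.7, 3.7]
grip_width: 0.978
time: 21.2
ee_pos: [0.5885, 0.1602, 0.1621]
tcp_rot: [1.0, -0.002, -0.002, 0.0]
ft_force: [-0.5, 0.5, -0.8]
grip_width: 0.977
w19 t 21.2 tcp [0.5885 0.1602 0.1621] yaw -0.28 g 9.19 F [-0.5  0.5 -0.8]
green w1 L 0.0502 grip [ 0.6309 -0.3082] yaw 12.7 | tool shift cm [ 4.47 46.82] turn -12.9 z 0.1619
```

View pics/w19.png

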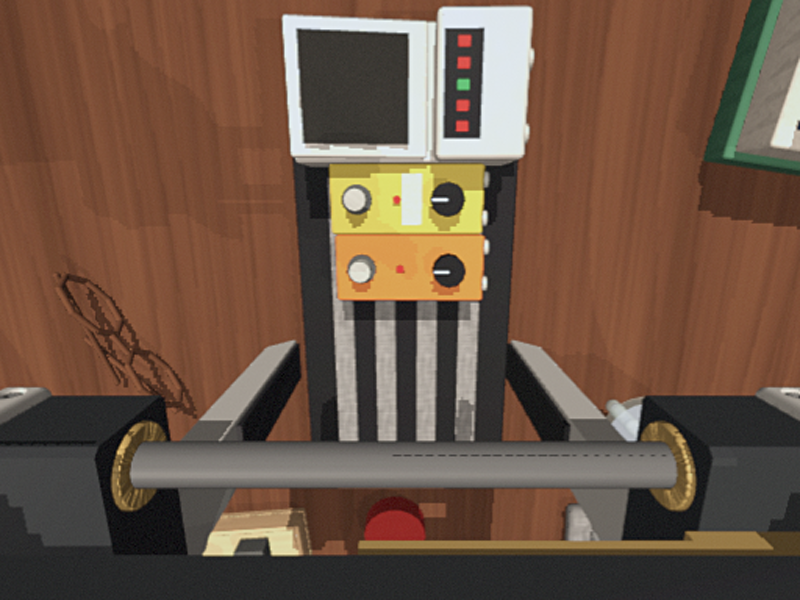

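```bash
python3 -m inch '[[[0.5,4.5,-2],-4,9.4],[[1,9,-2],-8,9.4],[[1.4,13.5,-2],-12,9.4],[[1.8,18,-2],-12.9,9.4],[[2.2,22.5,-2],-12.9,9.4],[[2.7,27,-2],-12.9,9.4],[[3.1,31.5,-2],-12.9,9.4],[[3.5,36,-1],-12.9,9.4],[[4,40.5,0],-12.9,9.4],[[4.5,45,0.3],-12.9,9.4],[[4.5,46.5,0.3],-12.9,9.4],[[4.5,46.5,0.3],-12.9,9.4],[[4.5,46.5,0.3],-12.9,9.4],[[4.5,46.5,0.3],-12.9,9.4],[[4.5,46.5,0.3],-12.9,9.4]]'
python3 - <<'E'
from h import *
snap("wrist","w20"); crop("w20",200,170,310,235,"w20c")
E
```

```text
time: 22.75
ee_pos: [0.6332, -0.3032, 0.1618]
tcp_rot: [0.994, 0.111, 0.0, -0.0]
ft_force: [0.2, -0.1, -0.3]
grip_width: 1.002
w20 t 22.75 tcp [ 0.6332 -0.3032  0.1618] yaw 12.74 g 9.42 F [ 0.2 -0.1 -0.3]
w20c scale 7.2727272727272725 off 200 170
```

View pics/w20.png

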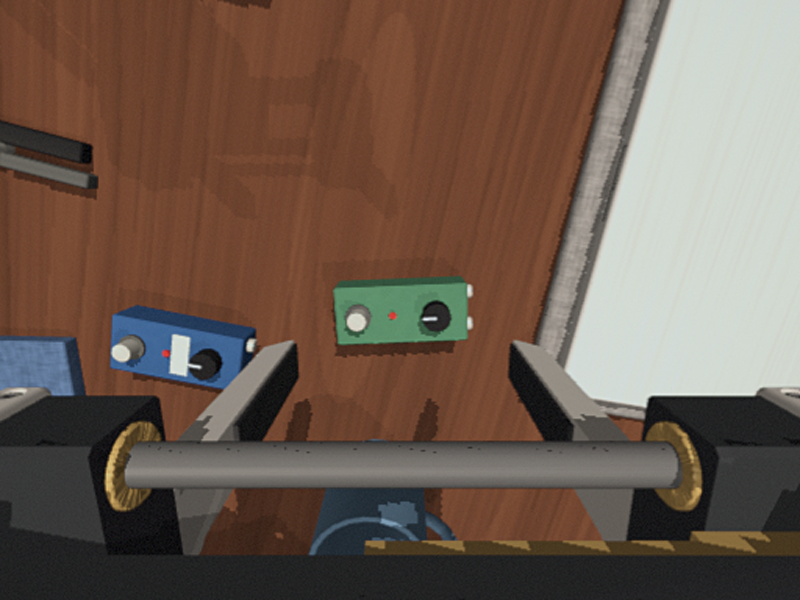

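View pics/w20c.png

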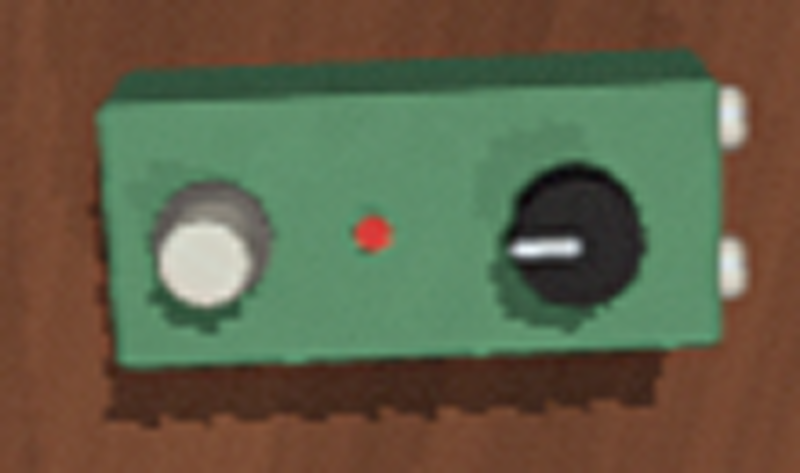

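Run:
```python
from h import *
case("green","w20",[[100,105],[717,80],[720,343],[122,366]],7.2727,[200,170])
ped("blue","0" and (124,350),(206,365),"w20")
print("mug rim back",px2w("w20",[[370,520],[310,555],[425,545]],.09))
```

```text
green size 0.09105 0.04075 c [ 0.6334 -0.3117  0.031 ] yaw 15.1 | shift [-0.29  0.8 ] turn -2.4 z 0.1619
blue L 0.0545 grip [ 0.4837 -0.3736] yaw 0.4 | tool shift cm [-16.13   3.54] turn 12.4 z 0.1619
mug rim back [[ 0.64002197 -0.43130844  0.09      ]
 [ 0.60764548 -0.46600332  0.09      ]
 [ 0.67827223 -0.44204527  0.09      ]]
```

```bash
python3 -m inch '[[[-0.35,0.65,3],-2.4,9.4],[[-0.35,0.65,7],-2.4,9.4],[[-0.35,0.65,9.5],-2.4,9.4],[[-0.35,0.65,10],-2.4,9.4],[[-0.35,0.65,10],-2.4,9.4],[[-0.35,0.65,10],-2.4,9.4],[[-0.35,0.65,10],-2.4,9.4]]'
python3 - <<'E'
from h import *
snap("wrist","w21")
E
```

```text
time: 23.5
ee_pos: [0.6325, -0.3133, 0.0643]
tcp_rot: [0.991, 0.131, 0.002, 0.002]
ft_force: [0.5, -0.0, 0.0]
grip_width: 1.002
w21 t 23.5 tcp [ 0.6325 -0.3133  0.0643] yaw 15.02 g 9.42 F [ 0.5 -0.   0. ]
```

View pics/w21.png

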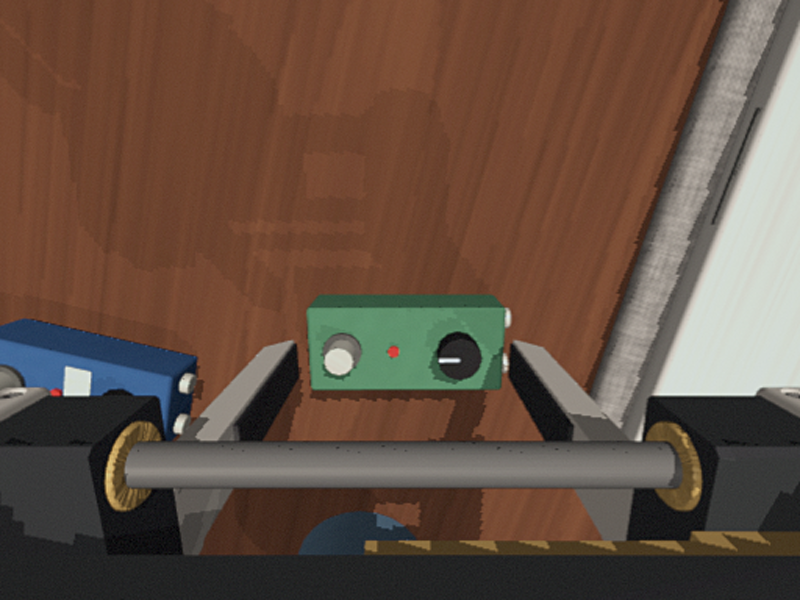

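```bash
python3 -m inch '[[[0,-0.2,0.9],0,9.4],[[0,-0.2,0.9],0,9.4],[[0,-0.2,0.9],0,9.4],[[0,-0.2,0.9],0,6.5],[[0,-0.2,0.9],0,6.5],[[0,-0.2,0.9],0,6.5],[[0,-0.2,0.9],0,6.5],[[0,-0.2,0.9],0,6.5]]' 15
python3 -m inch '[[[0,0,-2],0,6],[[0,0,-5],0,6],[[0,0,-10],0,6],[[0,0,-10],0,6],[[0,0,-10],0,6],[[0,0,-10],0,6],[[0,0,-10],0,6]]' 30
python3 - <<'E'
from h import *
snap("wrist","w22")
E
```

```text
time: 24.35
ee_pos: [0.631, -0.3107, 0.0533]
tcp_rot: [0.991, 0.131, 0.001, 0.0]
ft_force: [2.0, 0.2, 5.0]
grip_width: 0.743
time: 25.05
ee_pos: [0.6282, -0.3094, 0.1486]
tcp_rot: [0.991, 0.13, -0.003, -0.002]
ft_force: [0.3, -0.7, -2.7]
grip_width: 0.742
w22 t 25.05 tcp [ 0.6282 -0.3094  0.1486] yaw 15.0 g 6.98 F [ 0.3 -0.7 -2.7]
```

View pics/w22.png

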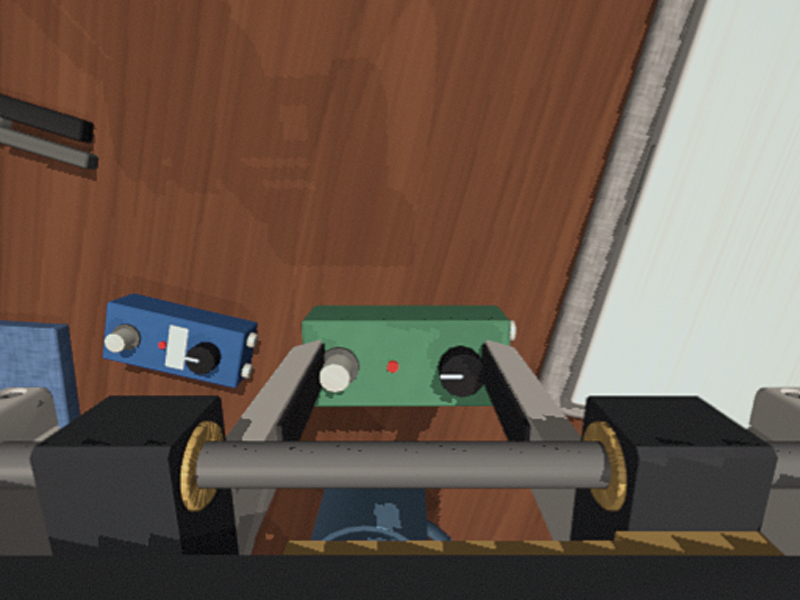

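```bash
python3 -m inch '[[[0.7,-4.3,-2],4,6],[[1.5,-8.6,-2],8,6],[[2.3,-12.9,-2],12,6],[[3,-17.2,-2],14.8,6],[[3.8,-21.5,-2],14.8,6],[[4.6,-25.8,-2],14.8,6],[[5.3,-30.1,-2],14.8,6],[[6,-34.4,-1],14.8,6],[[6.8,-38.7,0],14.8,6],[[7.5,-43.2,0],14.8,6],[[7.5,-43.2,0],14.8,6],[[7.5,-43.2,0],14.8,6],[[7.5,-43.2,0],14.8,6],[[7.5,-43.2,0],14.8,6]]'
python3 - <<'E'
from h import *
snap("wrist","w23")
E
```

```text
time: 26.5
ee_pos: [0.5912, 0.1246, 0.1522]
tcp_rot: [1.0, 0.001, -0.0, 0.0]
ft_force: [0.2, -1.1, -1.8]
grip_width: 0.737
w23 t 26.5 tcp [0.5912 0.1246 0.1522] yaw 0.08 g 6.93 F [ 0.2 -1.1 -1.8]
```

View pics/w23.png

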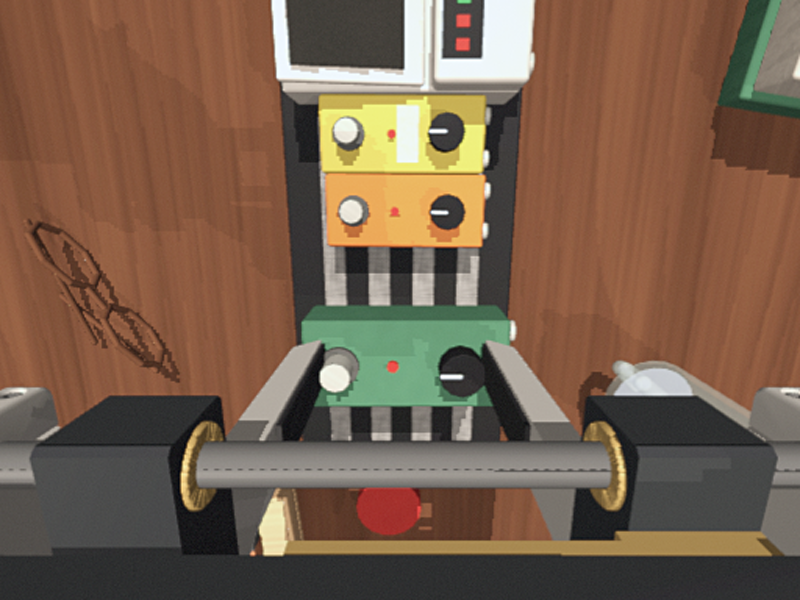

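```bash
python3 -m inch '[[[-0.1,-1,2],0,6],[[-0.1,-1.1,5],0,6],[[-0.1,-1.1,7],0,6],[[-0.1,-1.1,7.5],0,6],[[-0.1,-1.1,7.5],0,6],[[-0.1,-1.1,7.5],0,6],[[-0.1,-1.1,7.5],0,6],[[-0.1,-1.1,7.5],0,6]]'
python3 -m inch '[[[0,-0.2,0.2],0,6],[[0,-0.4,0.2],0,6],[[0,-0.6,0.2],0,6],[[0,-0.8,0.2],0,6],[[0,-0.9,0.2],0,6],[[0,-1,0.2],0,6],[[0,-1.1,0.2],0,6],[[0,-1.1,0.2],0,6],[[0,-1.1,0.2],0,6]]'
python3 - <<'E'
from h import *
snap("wrist","w24")
E
```

```text
time: 27.35
ee_pos: [0.5907, 0.137, 0.0784]
tcp_rot: [1.0, 0.002, 0.001, -0.0]
ft_force: [-0.6, 0.3, -1.8]
grip_width: 0.736
time: 28.25
ee_pos: [0.59, 0.1479, 0.0755]
tcp_rot: [1.0, 0.002, 0.0, 0.0]
ft_force: [-0.3, -1.2, -2.7]
grip_width: 0.739
w24 t 28.25 tcp [0.59   0.1479 0.0755] yaw 0.19 g 6.94 F [-0.3 -1.2 -2.7]
```

View pics/w24.png

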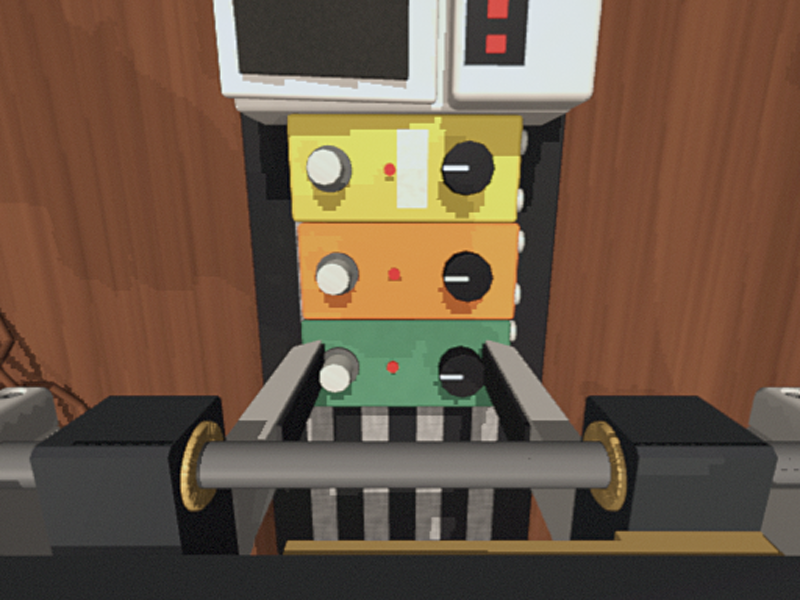

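```bash
python3 -m inch '[[[0,-0.1,0],0,6],[[0,-0.2,0],0,6],[[0,-0.2,0],0,6]]'; python3 -m inch '[[[0,-0.2,0],0,6],[[0,-0.2,0],0,6],[[0,-0.2,0],0,6]]'
```

```text
time: 28.6
ee_pos: [0.59, 0.1483, 0.0756]
tcp_rot: [1.0, 0.002, -0.0, 0.002]
ft_force: [-0.5, -5.5, -0.4]
grip_width: 0.738
time: 28.9
ee_pos: [0.59, 0.1485, 0.0756]
tcp_rot: [1.0, 0.002, -0.0, 0.003]
ft_force: [-0.1, -10.0, -1.1]
grip_width: 0.742
```

Closed; release and go for the blue one.

```bash
python3 -m inch '[[[0,0.2,0.1],0,6],[[0,0.2,0.1],0,6],[[0,0.2,0.1],0,9.2],[[0,0.2,0.1],0,9.2],[[0,0.2,0.1],0,9.2],[[0,0.2,0.1],0,9.2]]'
python3 -m inch '[[[0,0,-2],0,9.2],[[0,2,-6],0,9.2],[[0,3,-9],0,9.2],[[0,3,-9],0,9.2],[[0,3,-9],0,9.2],[[0,3,-9],0,9.2]]'
python3 - <<'E'
from h import *
snap("wrist","w25")
ped("blue",(124,350),(206,365),"w20")
ped("blue",(117,343),(205,358),"w22")
E
```

```text
time: 29.5
ee_pos: [0.5908, 0.1507, 0.0752]
tcp_rot: [1.0, 0.002, 0.001, -0.0]
ft_force: [1.6, 0.1, 2.1]
grip_width: 0.974
time: 30.1
ee_pos: [0.5883, 0.1205, 0.1624]
tcp_rot: [1.0, 0.002, -0.002, -0.0]
ft_force: [-1.2, 1.1, 0.2]
grip_width: 0.981
w25 t 30.1 tcp [0.5883 0.1205 0.1624] yaw 0.22 g 9.22 F [-1.2  1.1  0.2]
blue L 0.0545 grip [ 0.4837 -0.3736] yaw 0.4 | tool shift cm [-10.65  49.38] turn -0.1 z 0.1621
blue L 0.0556 grip [ 0.4838 -0.3744] yaw 3.7 | tool shift cm [-10.64  49.45] turn -3.4 z 0.1621
```

View pics/w25.png

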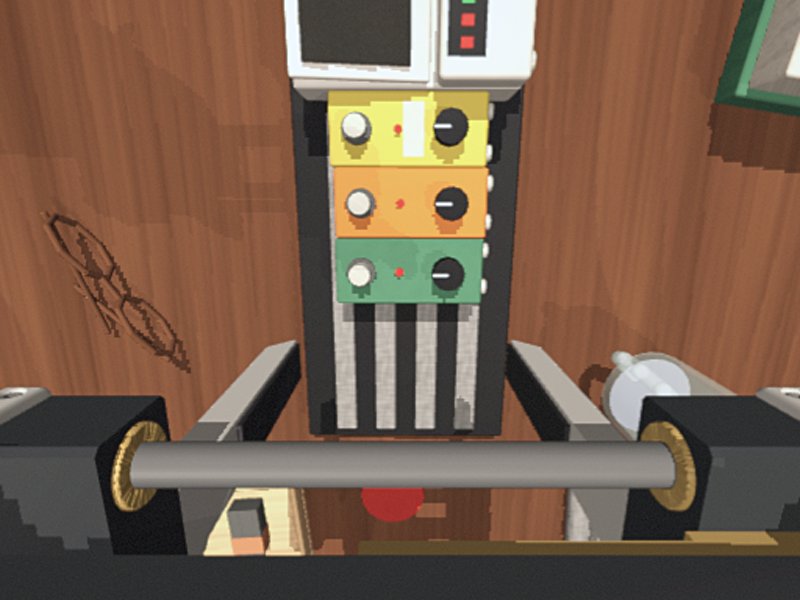

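```bash
python3 -m inch '[[[-1,4.6,-2],-1.5,9.4],[[-2,9.2,-2],-1.5,9.4],[[-3,13.8,-2],-1.5,9.4],[[-4,18.4,-2],-1.5,9.4],[[-5,23,-2],-1.5,9.4],[[-6,27.6,-2],-1.5,9.4],[[-7,32.2,-2],-1.5,9.4],[[-8,36.8,-1],-1.5,9.4],[[-9,41.4,0],-1.5,9.4],[[-10,46,0.3],-1.5,9.4],[[-10.7,49.2,0.3],-1.5,9.4],[[-10.7,49.2,0.3],-1.5,9.4],[[-10.7,49.2,0.3],-1.5,9.4],[[-10.7,49.2,0.3],-1.5,9.4],[[-10.7,49.2,0.3],-1.5,9.4]]'
python3 - <<'E'
from h import *
snap("wrist","w26"); crop("w26",200,170,310,235,"w26c")
E
```

```text
time: 31.65
ee_pos: [0.4851, -0.3704, 0.161]
tcp_rot: [1.0, 0.016, -0.0, -0.001]
ft_force: [-0.2, -1.6, -0.1]
grip_width: 1.001
w26 t 31.65 tcp [ 0.4851 -0.3704  0.161 ] yaw 1.82 g 9.41 F [-0.2 -1.6 -0.1]
w26c scale 7.2727272727272725 off 200 170
```

View pics/w26.png

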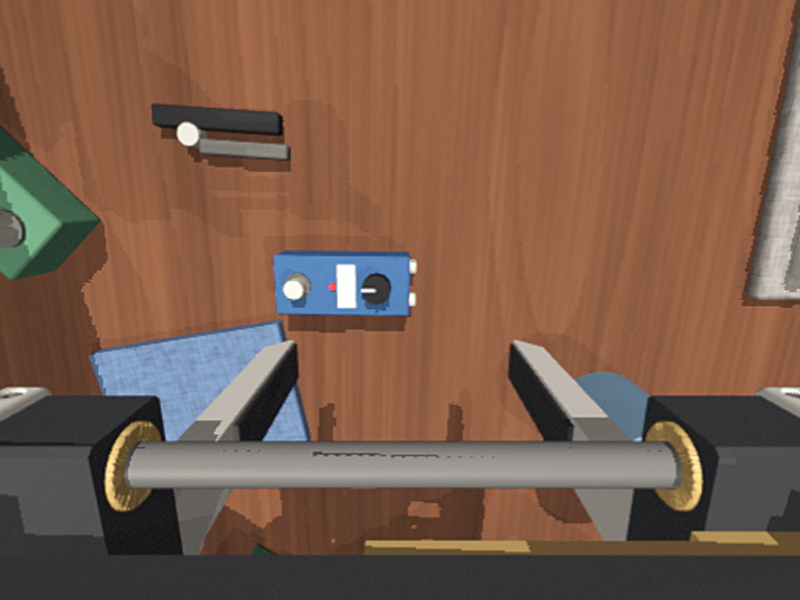

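View pics/w26c.png

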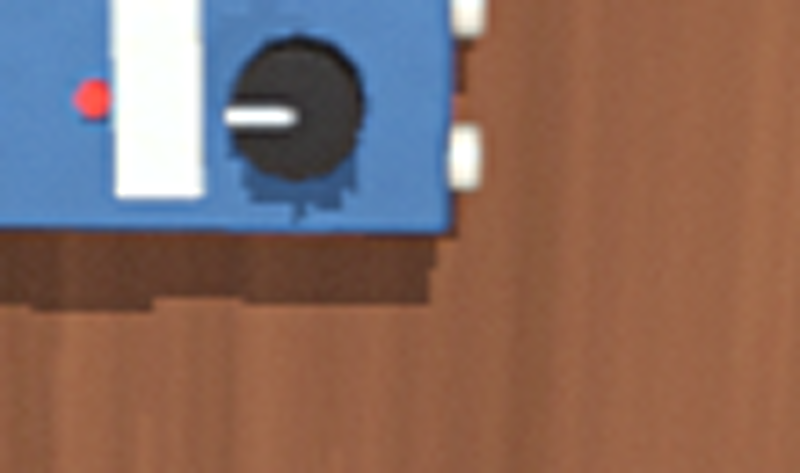

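Run:
```python
from h import *
crop("w26",165,150,275,215,"w26d")
```

```text
w26d scale 7.2727272727272725 off 165 150
```

View pics/w26d.png

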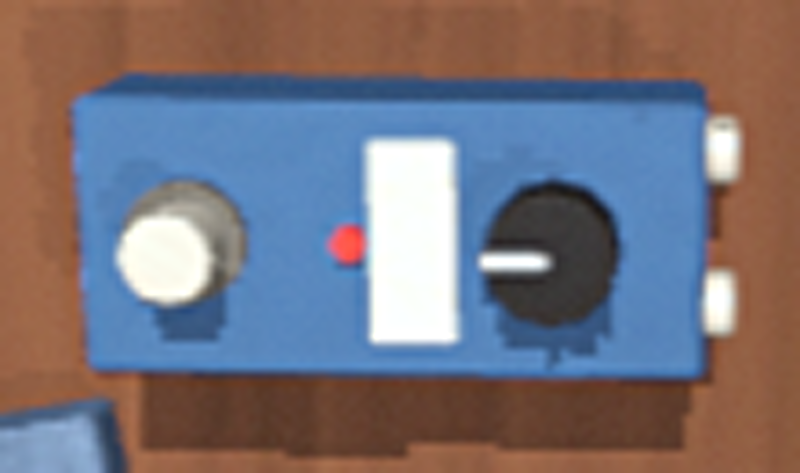

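Run:
```python
from h import *
case("blue","w26",[[76,98],[706,103],[706,378],[90,370]],7.2727,[165,150])
```

```text
blue size 0.09145 0.041 c [ 0.4425 -0.3599  0.031 ] yaw 1.3 | shift [-4.36 -1.21] turn 0.6 z 0.1612
```

```bash
python3 -m inch '[[[-4.4,-1.4,2],0.6,9.4],[[-4.4,-1.4,6],0.6,9.4],[[-4.4,-1.4,9.5],0.6,9.4],[[-4.4,-1.4,9.9],0.6,9.4],[[-4.4,-1.4,9.9],0.6,9.4],[[-4.4,-1.4,9.9],0.6,9.4],[[-4.4,-1.4,9.9],0.6,9.4]]'
python3 - <<'E'
from h import *
snap("wrist","w27")
E
```

```text
time: 32.4
ee_pos: [0.442, -0.361, 0.0649]
tcp_rot: [1.0, 0.01, 0.002, 0.002]
ft_force: [0.2, -0.1, 0.6]
grip_width: 0.996
w27 t 32.4 tcp [ 0.442  -0.361   0.0649] yaw 1.13 g 9.37 F [ 0.2 -0.1  0.6]
```

View pics/w27.png

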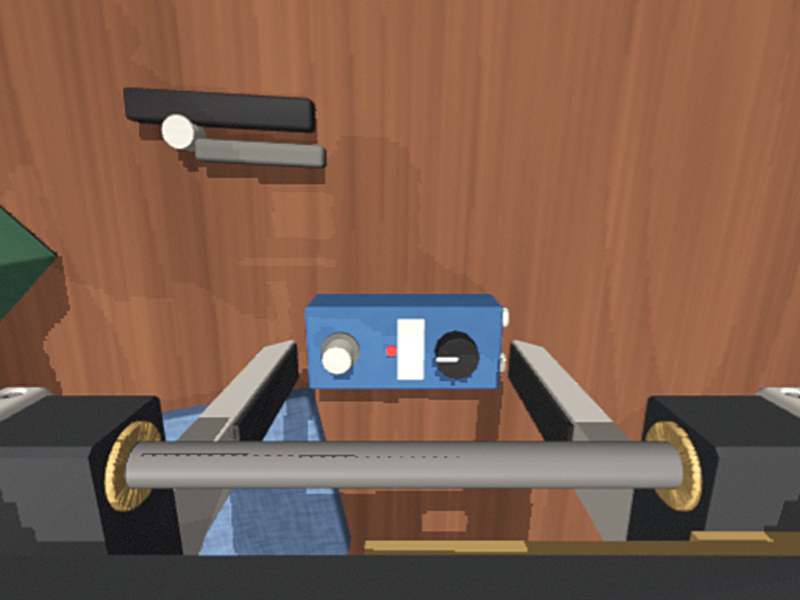

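```bash
python3 -m inch '[[[-0.05,-0.2,0.9],0,9.4],[[-0.05,-0.2,0.9],0,9.4],[[-0.05,-0.2,0.9],0,9.4],[[-0.05,-0.2,0.9],0,6.5],[[-0.05,-0.2,0.9],0,6.5],[[-0.05,-0.2,0.9],0,6.5],[[-0.05,-0.2,0.9],0,6.5],[[-0.05,-0.2,0.9],0,6.5]]' 15
python3 -m inch '[[[0,0,-2],0,6],[[0,0,-5],0,6],[[0,0,-10],0,6],[[0,0,-10],0,6],[[0,0,-10],0,6],[[0,0,-10],0,6],[[0,0,-10],0,6]]' 30
python3 - <<'E'
from h import *
snap("wrist","w28")
E
```

```text
time: 33.25
ee_pos: [0.4398, -0.3576, 0.0534]
tcp_rot: [1.0, 0.01, 0.0, -0.0]
ft_force: [-0.1, -0.3, 0.1]
grip_width: 0.747
time: 33.95
ee_pos: [0.4384, -0.3562, 0.1509]
tcp_rot: [1.0, 0.01, -0.002, -0.002]
ft_force: [0.2, -0.4, -2.5]
grip_width: 0.737
w28 t 33.95 tcp [ 0.4384 -0.3562  0.1509] yaw 1.1 g 6.93 F [ 0.2 -0.4 -2.5]
```

View pics/w28.png

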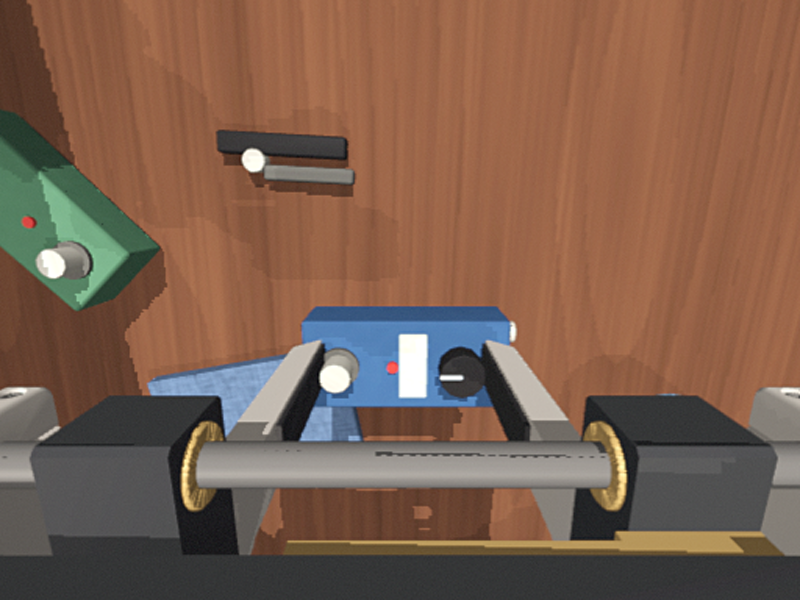

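```bash
python3 -m inch '[[[1.6,-4.4,-2],0.9,6],[[3.2,-8.8,-2],0.9,6],[[4.8,-13.2,-2],0.9,6],[[6.4,-17.6,-2],0.9,6],[[8,-22,-2],0.9,6],[[9.6,-26.4,-2],0.9,6],[[11.2,-30.8,-2],0.9,6],[[12.8,-35.2,-1],0.9,6],[[14.4,-39.6,0],0.9,6],[[15.8,-43.7,0],0.9,6],[[15.8,-43.7,0],0.9,6],[[15.8,-43.7,0],0.9,6],[[15.8,-43.7,0],0.9,6],[[15.8,-43.7,0],0.9,6]]'
python3 - <<'E'
from h import *
snap("wrist","w29")
E
```

```text
time: 35.4
ee_pos: [0.5889, 0.081, 0.1531]
tcp_rot: [1.0, 0.001, -0.0, 0.0]
ft_force: [-0.5, -0.5, -1.8]
grip_width: 0.743
w29 t 35.4 tcp [0.5889 0.081  0.1531] yaw 0.09 g 6.98 F [-0.5 -0.5 -1.8]
```

View pics/w29.png

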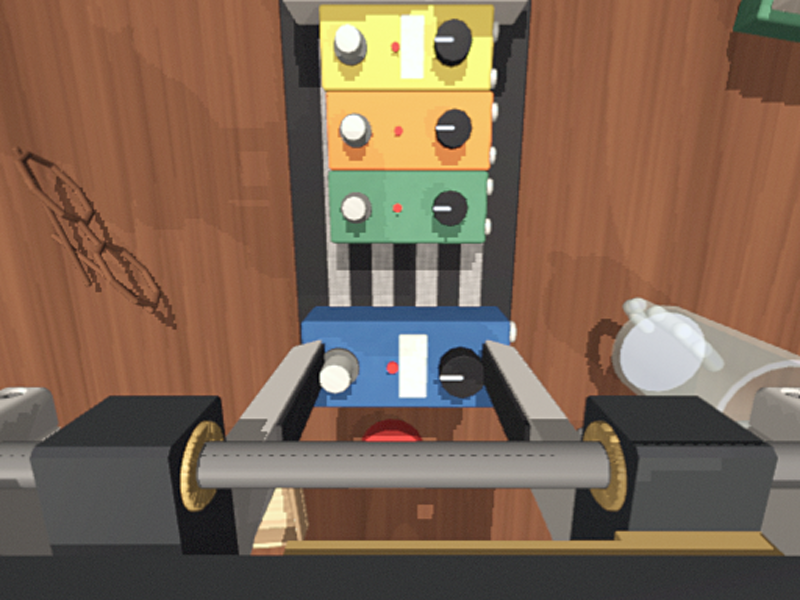

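```bash
python3 -m inch '[[[0,-1,2],0,6],[[0,-1.4,5],0,6],[[0,-1.4,7],0,6],[[0,-1.4,7.6],0,6],[[0,-1.4,7.6],0,6],[[0,-1.4,7.6],0,6],[[0,-1.4,7.6],0,6],[[0,-1.4,7.6],0,6]]'
python3 -m inch '[[[0,-0.2,0.2],0,6],[[0,-0.4,0.2],0,6],[[0,-0.6,0.2],0,6],[[0,-0.8,0.2],0,6],[[0,-0.9,0.2],0,6],[[0,-1,0.2],0,6],[[0,-1.1,0.2],0,6],[[0,-1.1,0.2],0,6],[[0,-1.1,0.2],0,6]]'
python3 - <<'E'
from h import *
snap("wrist","w30")
E
```

```text
time: 36.25
ee_pos: [0.5901, 0.0962, 0.0784]
tcp_rot: [1.0, 0.002, 0.001, -0.0]
ft_force: [-0.6, 0.0, -1.2]
grip_width: 0.736
time: 37.15
ee_pos: [0.5892, 0.1066, 0.0755]
tcp_rot: [1.0, 0.002, -0.0, 0.001]
ft_force: [-0.8, -3.3, -1.2]
grip_width: 0.74
w30 t 37.15 tcp [0.5892 0.1066 0.0755] yaw 0.2 g 6.96 F [-0.8 -3.3 -1.2]
```

View pics/w30.png

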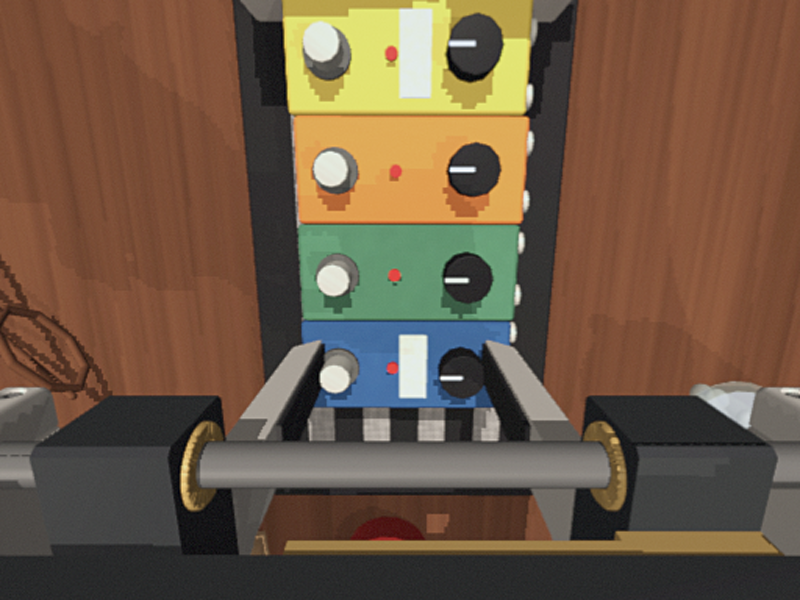

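Push the row home with about 10–15 N, then release.

```bash
python3 -m inch '[[[0,-0.2,0],0,6],[[0,-0.3,0],0,6],[[0,-0.3,0],0,6],[[0,-0.3,0],0,6]]'; python3 -m inch '[[[0,0.2,0.1],0,6],[[0,0.2,0.1],0,6],[[0,0.2,0.1],0,9.2],[[0,0.2,0.1],0,9.2],[[0,0.2,0.1],0,9.2],[[0,0.2,0.1],0,9.2]]'
python3 -m inch '[[[0,0,-2],0,9.2],[[0,0,-6],0,9.2],[[0,-3,-11],0,9.2],[[0,-6,-14],0,9.2],[[0,-6,-14],0,9.2],[[0,-6,-14],0,9.2],[[0,-6,-14],0,9.2]]'
python3 - <<'E'
from h import *
snap("wrist","w31")
snap("side","s31"); crop("s31",195,130,315,220,"s31c")
E
```

```text
time: 37.6
ee_pos: [0.5893, 0.1069, 0.0757]
tcp_rot: [1.0, 0.002, -0.0, 0.003]
ft_force: [-1.9, -11.4, -0.4]
grip_width: 0.738
time: 38.2
ee_pos: [0.5904, 0.1091, 0.0753]
tcp_rot: [1.0, 0.002, 0.001, -0.0]
ft_force: [1.5, 0.1, 3.5]
grip_width: 0.976
time: 38.9
ee_pos: [0.5875, 0.168, 0.2122]
tcp_rot: [1.0, 0.002, -0.002, 0.0]
ft_force: [0.7, -0.4, -0.1]
grip_width: 0.983
w31 t 38.9 tcp [0.5875 0.168  0.2122] yaw 0.21 g 9.24 F [ 0.7 -0.4 -0.1]
s31 t 38.95 tcp [0.5874 0.1676 0.2118] yaw 0.17 g 9.21 F [ 0.9 -0.1 -0.5]
s31c scale 6.666666666666667 off 195 130
```

View pics/w31.png

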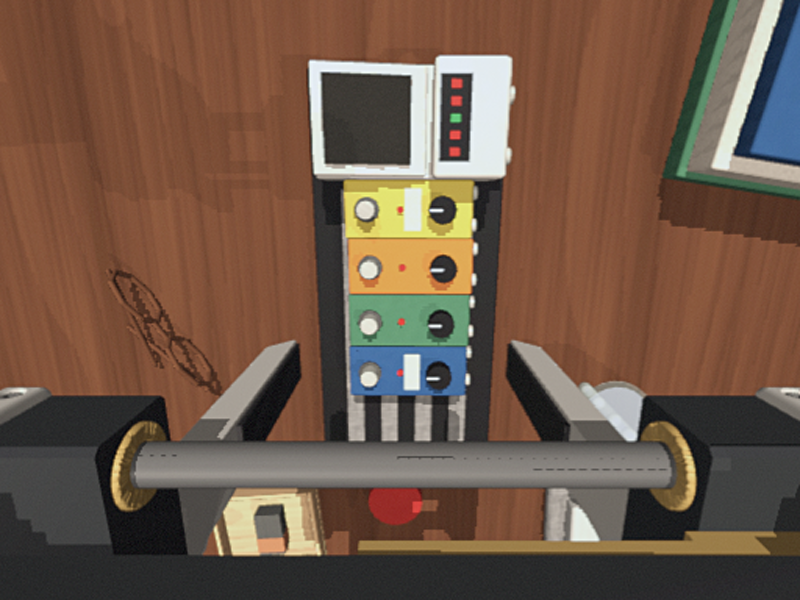

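View pics/s31c.png

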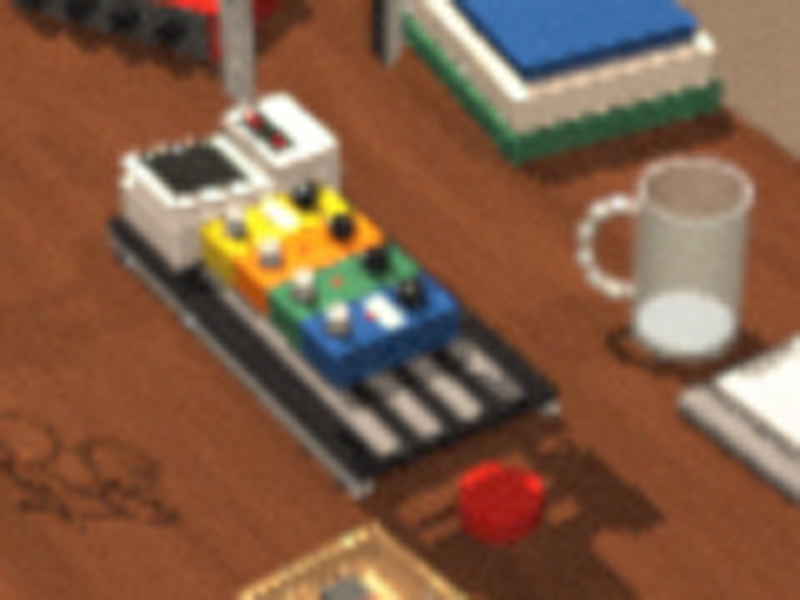

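Run:
```python
from h import *
for z in (.056,.066): print(px2w("w31",[[322,72],[410,76],[408,165],[325,163]],z).round(4).tolist())
print(px2w("w31",[[309,62],[315,177],[430,178]],.058).round(4).tolist(),bot.observe()["ee_pos"])
crop("w31",195,105,315,255,"w31c")
crop("s31",200,140,260,180,"s31d")
```

```text
[[0.5314, 0.3187, 0.056], [0.5897, 0.3165, 0.056], [0.5888, 0.2602, 0.056], [0.531, 0.2613, 0.056]]
[[0.5332, 0.3162, 0.066], [0.5897, 0.314, 0.066], [0.5888, 0.2596, 0.066], [0.5328, 0.2606, 0.066]]
[[0.5235, 0.3241, 0.058], [0.524, 0.2518, 0.058], [0.6042, 0.2515, 0.058]] [0.58749815 0.16746141 0.21176888]
w31c scale 4.0 off 195 105
s31d scale 13.333333333333334 off 200 140
```

View pics/w31c.png

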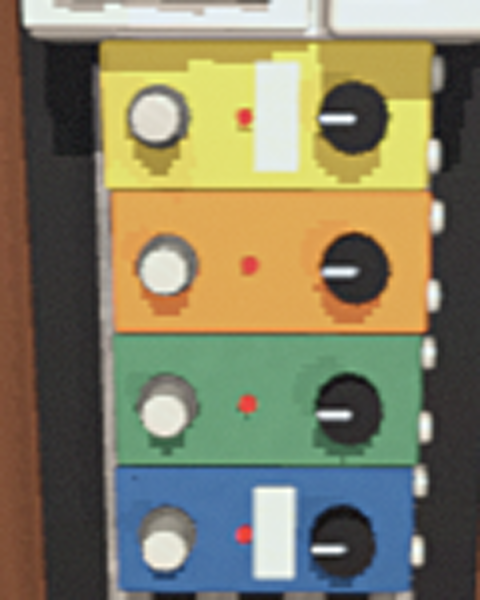

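Run:
```python
from h import *
o=[195,105]
case("y","w31",[[103,72],[434,66],[430,186],[107,191]],4,o,.053)
case("o","w31",[[112,194],[431,190],[427,331],[116,334]],4,o,.053)
case("g","w31",[[116,337],[421,334],[415,463],[120,467]],4,o,.053)
case("b","w31",[[119,469],[413,466],[409,592],[122,593]],4,o,.053)
print("board",px2w("w31",np.array([[24,120],[44,560]])/4+o,.022,view=1).round(4),px2w("w31",[[504,200],[489,430]],.022).round(4))
```

```text
y size 0.09235 0.03305 c [0.5904 0.226  0.053 ] yaw 1.2 | shift [ 0.18 -5.85] turn -1.0 z 0.2118
o size 0.09165 0.04125 c [0.5915 0.1879 0.053 ] yaw 0.9 | shift [ 0.29 -2.04] turn -0.8 z 0.2118
g size 0.0901 0.04055 c [0.5909 0.146  0.053 ] yaw 1.0 | shift [0.21 2.15] turn -0.9 z 0.2118
b size 0.09 0.0416 c [0.5905 0.1041 0.053 ] yaw 0.8 | shift [0.16 6.33] turn -0.6 z 0.2118
board [[0.515  0.2272 0.022 ]
 [0.5149 0.0796 0.022 ]] [[0.6647 0.2365 0.022 ]
 [0.6637 0.0348 0.022 ]]
```

```bash
python3 - <<'E'
from h import *
snap("scene","c31"); snap("side","s32")
crop("s32",130,90,290,200,"s32c")
print(px2w("s32",[[264,236]],0.).round(3))
E
python3 -m inch '[[[-1.5,-4,1],0,0],[[-3,-8,2],0,0],[[-4.2,-12,5],0,0],[[-4.2,-12,9],0,0],[[-4.2,-12,9],0,0],[[-4.2,-12,9],0,0],[[-4.2,-12,9],0,0],[[-4.2,-12,9],0,0],[[-4.2,-12,9],0,0]]'
```

```text
c31 t 39.0 tcp [0.5875 0.1675 0.2118] yaw 0.15 g 9.22 F [ 0.2 -0.2 -0.3]
s32 t 39.05 tcp [0.5878 0.1674 0.2121] yaw 0.14 g 9.21 F [ 0.2  0.2 -0.3]
s32c scale 5.0 off 130 90
[[0.408 0.552 0.   ]]
time: 40.0
ee_pos: [0.5482, 0.2879, 0.1266]
tcp_rot: [1.0, 0.001, 0.002, -0.001]
ft_force: [-0.0, -0.9, -0.1]
grip_width: 0.247
```

View pics/s32c.png

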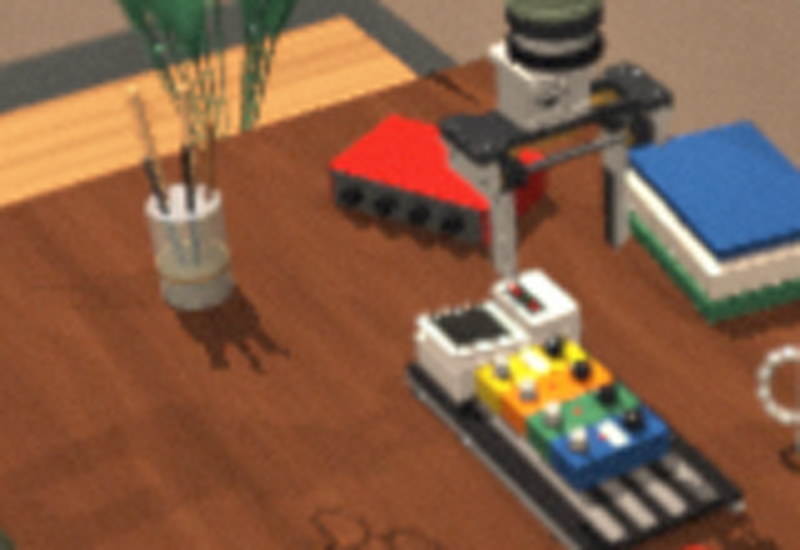

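```bash
python3 -m inch '[[[-0.3,0,2],0,0],[[-0.3,0,3],0,0],[[-0.3,0,3],0,0],[[-0.3,0,3],0,0],[[-0.3,0,3],0,0]]'
python3 - <<'E'
from h import *
snap("wrist","w32"); snap("side","s33"); crop("s33",200,110,280,170,"s33c")
E
```

```text
time: 40.5
ee_pos: [0.5447, 0.2884, 0.0953]
tcp_rot: [1.0, 0.002, 0.001, -0.0]
ft_force: [0.3, 0.2, 0.3]
grip_width: 0.003
w32 t 40.5 tcp [0.5447 0.2884 0.0953] yaw 0.2 g 0.03 F [0.3 0.2 0.3]
s33 t 40.55 tcp [0.5447 0.2883 0.0952] yaw 0.2 g 0.03 F [ 0.4 -0.2 -1.2]
s33c scale 10.0 off 200 110
```

View pics/w32.png

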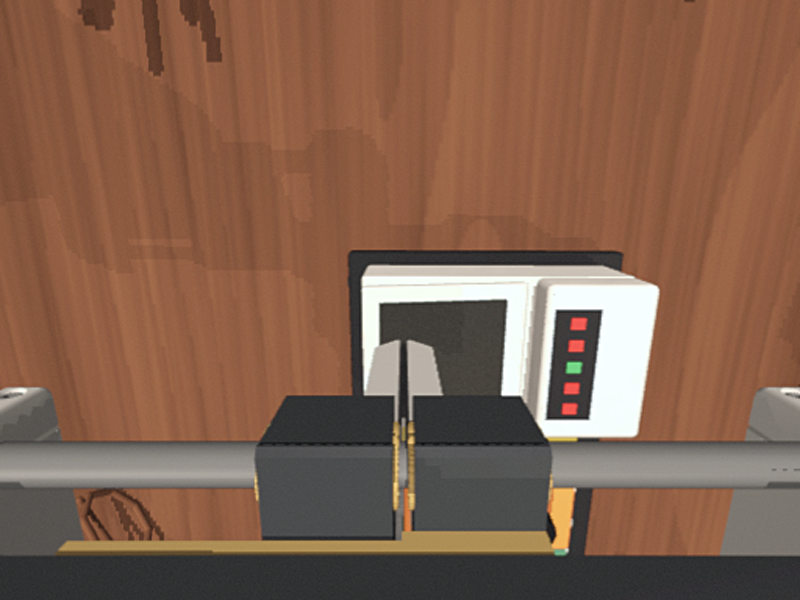

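View pics/s33c.png

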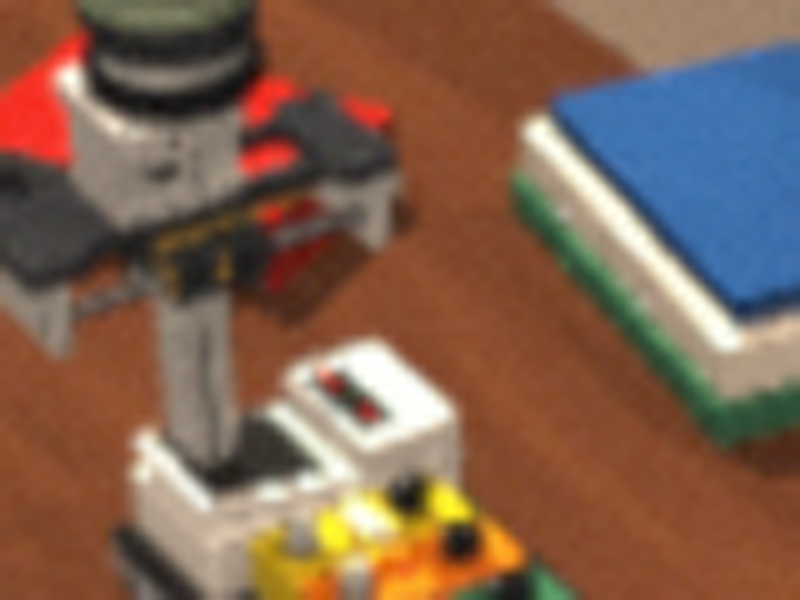

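```bash
for i in 1 2; do python3 -m inch '[[[0,0,0.3],0,0],[[0,0,0.6],0,0],[[0,0,0.6],0,0],[[0,0,0.6],0,0]]' | egrep "ee_pos|ft_"; done
```

```text
ee_pos: [0.5435, 0.2884, 0.0895]
ft_force: [-4.3, -1.0, 6.6]
ee_pos: [0.5433, 0.2885, 0.0866]
ft_force: [-9.3, -2.9, 20.3]
```

Run:
```python
from h import *
snap("wrist","w33"); snap("side","s34"); crop("s34",200,110,280,170,"s34c"); snap("scene","c34"); crop("c34",260,110,350,178,"c34c")
```

```text
w33 t 41.4 tcp [0.5433 0.2885 0.0866] yaw 0.22 g 0.03 F [-9.3 -2.9 20.3]
s34 t 41.45 tcp [0.5433 0.2885 0.0866] yaw 0.22 g 0.02 F [-9.3 -2.1 20.8]
s34c scale 10.0 off 200 110
c34 t 41.5 tcp [0.5433 0.2885 0.0866] yaw 0.22 g 0.04 F [-9.4 -2.7 21.8]
c34c scale 8.823529411764707 off 260 110
```

View pics/w33.png

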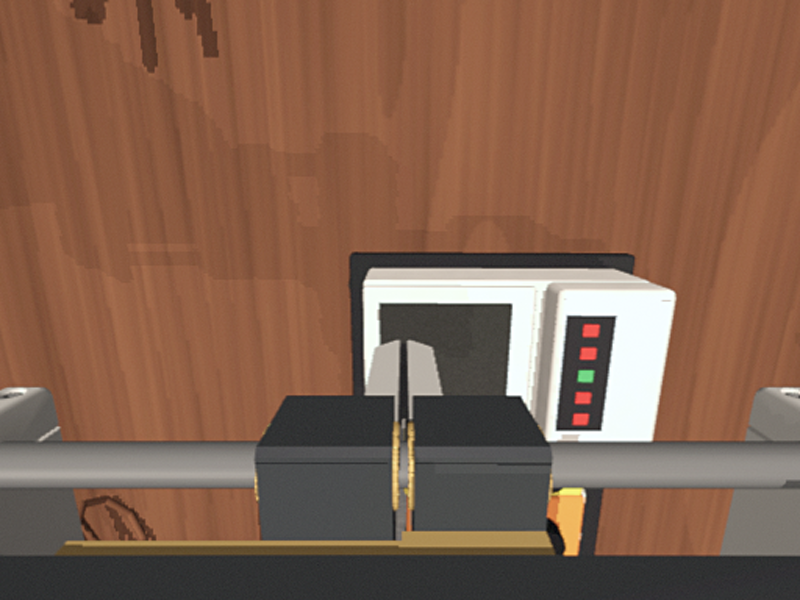

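View pics/s34c.png

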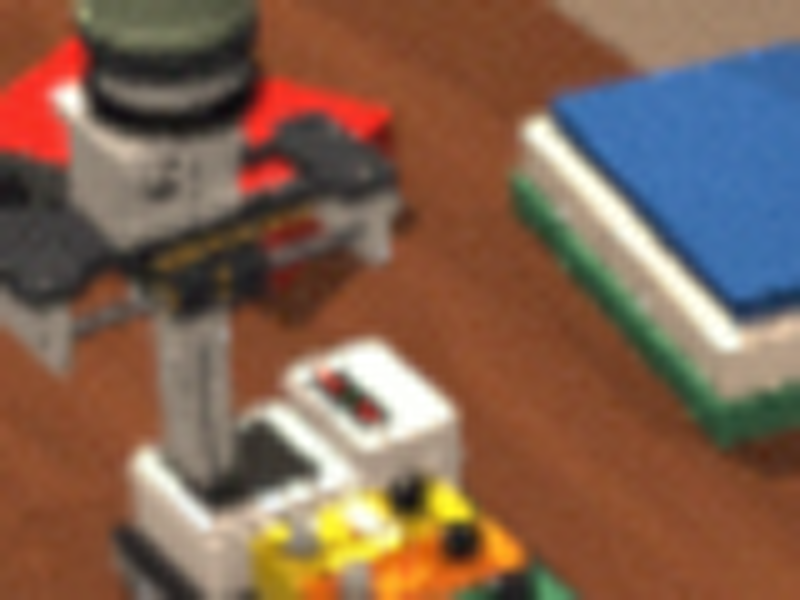

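View pics/c34c.png

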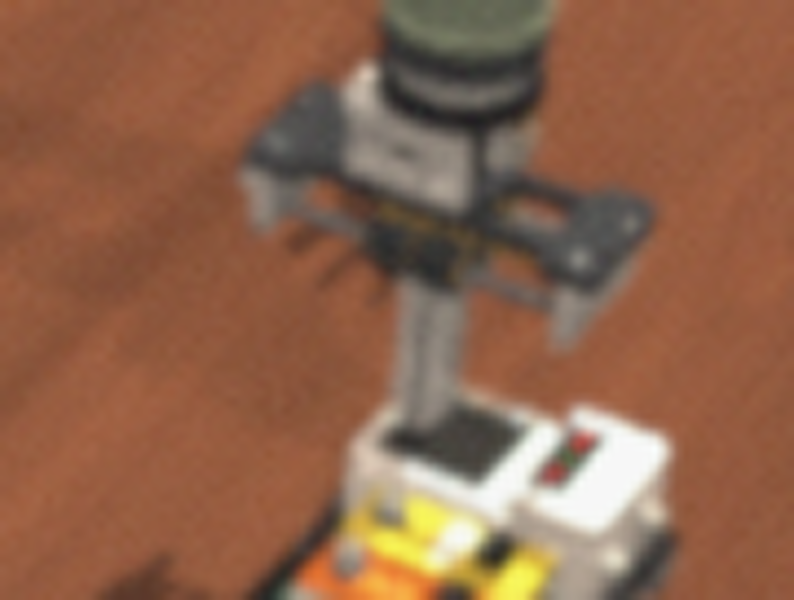

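```bash
python3 -m inch '[[[0,0,0.2],0,0],[[0,0,0.2],0,0],[[0,0,0.2],0,0],[[0,0,0.2],0,0],[[0,0,0.2],0,0]]'; python3 -m inch '[[[0,0,-1],0,0],[[0,0,-2],0,0],[[0,0,-5],0,0],[[0,2,-9],0,0],[[0,6,-12],0,0],[[0,8,-12],0,3],[[0,8,-12],0,3],[[0,8,-12],0,3],[[0,8,-12],0,3]]'
python3 - <<'E'
from h import *
snap("wrist","w35"); snap("side","s35"); crop("s35",200,110,280,170,"s35c"); snap("scene","c35")
E
```

```text
time: 42.05
ee_pos: [0.5433, 0.2885, 0.0864]
tcp_rot: [1.0, 0.002, -0.0, 0.0]
ft_force: [-12.6, -4.8, 28.9]
grip_width: 0.002
time: 42.95
ee_pos: [0.5432, 0.2089, 0.1992]
tcp_rot: [1.0, 0.002, -0.001, -0.0]
ft_force: [0.8, 0.3, 0.0]
grip_width: 0.304
w35 t 42.95 tcp [0.5432 0.2089 0.1992] yaw 0.23 g 2.86 F [0.8 0.3 0. ]
s35 t 43.0 tcp [0.5432 0.209  0.1992] yaw 0.26 g 2.95 F [-0.4  0.  -0.4]
s35c scale 10.0 off 200 110
c35 t 43.05 tcp [0.5432 0.2091 0.1993] yaw 0.27 g 2.99 F [-0.9  0.1 -0.8]
```

View pics/w35.png

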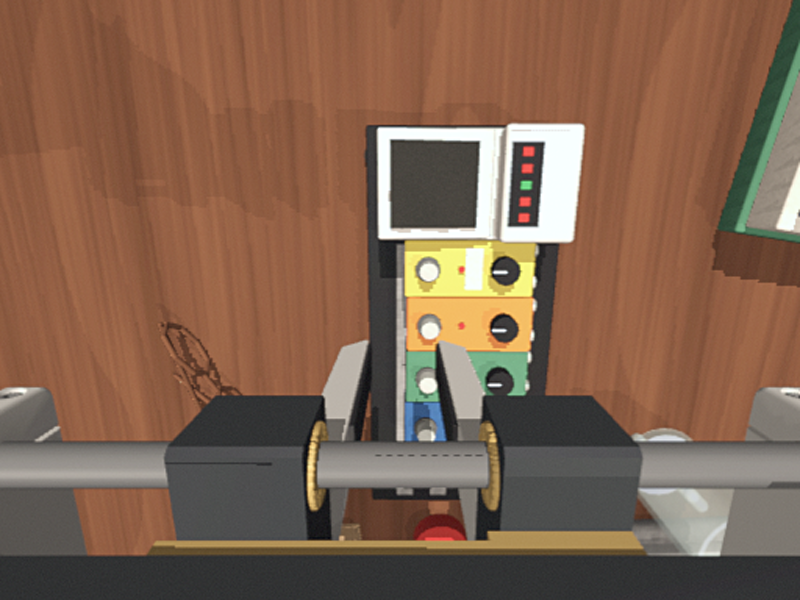

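View pics/s35c.png

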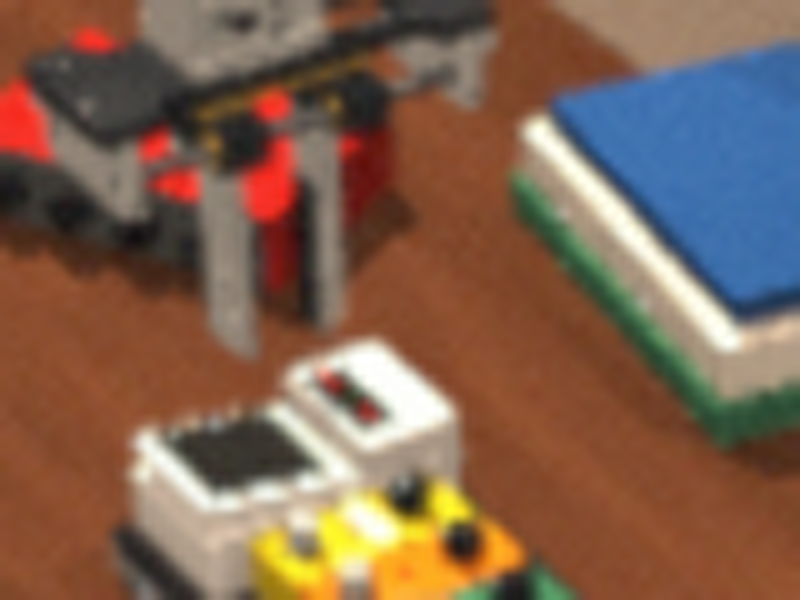

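View pics/c35.png

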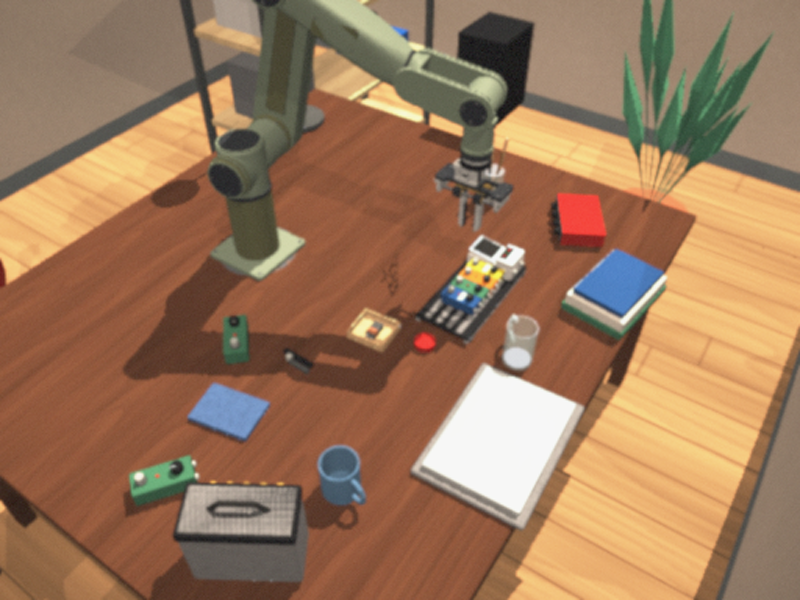

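```bash
python3 -c "
from plant import bot
print(bot.close_job())"
```

```text
the job is handed in; nothing more can be done
None
```

The job is handed in after about 43 s of the 210 s. The battery is in the tray and all four mini pedals stand in one closed row. The treadle was pressed to its stop and has come up again.

- **Row:** The order from the tuner is yellow, orange, green, blue, footswitches to the front. I placed each pedal and pushed it against its neighbour with about 10 N. In the wrist image the pedals are about 42 mm apart, within about 3 mm of the centre line and about 1° off square, with no gaps visible. The yellow pedal's corner reading in that check was off (its width came out at 33 mm instead of 42). I relied instead on its contact with the tuner and an earlier reading.
- **Blue pedal:** It was knocked aside by a few centimetres before I reached it. I found it again with the camera and picked it up from its new place.
- **Treadle:** I pressed until the force reached 20 N and then 29 N, and it gave only 0.2 mm between the two, so it was at its stop. It was held there for more than half a second. I saw it back up in the last pictures.
- **Everything else:** The last scene picture shows the battery in the tray, the other objects where they were and the gripper clear of everything.

There was no direct reading of the treadle joint or the pedal poses; these checks rest on the cameras, the arm position and the wrist force.

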